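# Finish tapping the label-roll stand and fit its spacers

## Robot

A 6-joint arm with a two-finger parallel gripper is mounted at the origin on the work surface. World frame = base frame: x ahead of the robot, y to its left, z up, the work surface at z = 0. Lengths are in mm, angles in rad, forces in N, time in s.
With the tool pointing down it reaches from about 275 to 750 mm from the base axis. Payload 10.2 kg.
Tool frame: the origin (TCP) lies at the very end of the fingers, on their centre line; the grasp point (between the pads) lies 19 mm behind it; z points along the fingers, y is the line along which they close (so a half turn about z gives the same grasp; the last joint's range is limited). The gripper opens to 85 mm and grips with 20 to 120 N. Pads are 22 mm wide; open, the fingers measure 114 mm over their backs; the gripper's body (76 mm by 85 mm) begins 54 mm behind the grasp point. The pads swing forward as they close: fully open they stand 13 mm farther back than shut.
Start: joints at [1.011, 0.313, 1.498, -0, 1.331, -0.223], TCP at [173.509, 495.506, 231.294] pointing down, gripper open.
Joint ranges: [-2.94, 2.94], [-0.97, 2.17], [0.19, 2.56], [-1.23, 4.37], [0.02, 3.11], [-2.88, 2.88]. Speed limits (rad/s): [2.39, 2.39, 3.01, 3.14, 3.14, 3.14].

## Interface

Orientations are given as a unit quaternion [w, x, y, z].
In Python, from rig import monitor, eyes, job gives the robot as it stands. The module is installed in compiled form; this text tells all that it offers.
- The arm moves only by the tool send_rows, never from a script. Its argument "targets" is one flat list of numbers, 7 for each row, row after row: the turn, a rotation vector about the tool's x, y, z in degrees, then the shift along the tool's x, y, z in units of 60 mm (1.0 is 60 mm), then the opening, from -1 (shut) to 1 (fully open), so that 0 is half open. A call has 1 to 5 rows; each row shifts and turns the commanded pose from where the row before left it, along the tool's axes as they then stand; what a row does not reach is not made up. A row lasts 1/8 s, in which the tool goes at most 62.5 mm and 10.7 degrees, less where a joint would pass 70% of its speed; a pose out of reach is approached as far as the arm can. A call is refused whole if a number of a shift passes 1 or a number of a turn 10.7, either way. A call with a gripper value outside its range is refused whole. The fingers move at their own pace and stop on an object; "newtons" is the grip in N (left out, the last holds). Time passes only in rows, so rows that do not move let the fingers close. It gives the time, the measured TCP pose, the force, the opening and the grip force at its end, in the units of the state.
- monitor.sense(): the state, without advancing time (a new reading comes with each control period).
- eyes.capture(name): name is "scene" or "side" or "wrist"; returns a dict with "img" (400x640x3 uint8, red, green, blue), "K" (3x3 intrinsics, pixels), "distortion" ([k1, k2, p1, p2, k3] as OpenCV has them; the pictures are not rectified), "R" (3x3) and "t" (3): a world point X has camera coordinates R X + t. Camera axes: x right, y down, z forward; pixel columns grow to the right and rows downward; lengths in mm; the calibration is good to about 2 mm. A picture is of the moment at which its call begins. There is no depth.
- job.finish_job(): hands the job in; it is judged then, once.
The state is a dict: "time_s": time; "joints": joint angles; "dq": joint speeds; "tau": joint torques, N m; "eef_pos": TCP position; "ee_rot": TCP orientation; "force": force on the tool from outside, world axes, zero at the start; "wrist_torque": the same for the moment, N m; "grip_width": opening from 0.0 (shut) to 1.0 (fully open); "grip_force": force on a finger pad.
Only numpy, scipy, OpenCV 4.12 (cv2) and the standard library are available. Lean on these libraries where they do the work, as an engineer would, in place of code of your own. Each camera call takes 0.05 s, during which the arm holds its last target. There are 200 camera calls.

## Task

Finish cutting the thread in the boss of the label-roll stand with the tap and T-wrench already standing in it: clockwise from above, half a turn forward, then a quarter turn back to break the chip, and so on, until after the fourth half turn the brass collar is down on the boss; leave the tap there. Lift the two cartons off the red crate and set them aside on the bench, put every spacer sleeve from the crate over the stand's spindle and all the way down, and stack the cartons back on the crate squarely and upright as they were, blue-taped one below, yellow-taped one on top. Leave the other things on the bench undisturbed.

Things in the scene. Friction and masses are not known exactly. Their poses are not given: they have to be found in the camera images.
- tap (a joint): Turn of the tap, rad: 0 at the start, grows as it turns clockwise seen from above (cutting, down 2 mm a turn); it stops hard at about 7.9, where the brass collar meets the boss (1.25 turns). It needs about 0.25 N m either way (4 N pushed sideways near a bar end) and stays where it is left.
- tap_hub (a point): Centre of the tap's T-wrench, on the upright tap axis, 130 mm over the bench: dark hub 32 mm across, 40 mm tall, its top end 29 mm above this point. A level round bar 12 mm thick passes through it here, 86 mm to each side; the last 16 mm are grips 17 mm thick, one red, one black. Push the bar round or grip and turn it. At this height all is clear for 105 mm round the axis.
- tap_red_end (a point): Centre of the red grip on the T-wrench bar, 78 mm from the hub centre; shows which way the bar points.
- stand: Label-roll stand, fixed to the bench: grey cast base 290 mm (x) by 150 mm (y), top 20 mm over the bench; origin under its centre on the bench. On its x axis: 65 mm to +x the spindle, 65 mm to -x the boss (48 mm across, top 70 mm over the bench) with the tap.
- spindle_top (a point): Top of the stand's upright bright steel spindle, on its axis, 175 mm over the bench: diameter 26 mm, the top 10 mm tapered to 12 mm. Room for three sleeves.
- spindle_foot (a point): Foot of the spindle on its axis, top of the 60 mm flange on which the first sleeve rests, 26 mm over the bench.
- crate: Red open crate, does not move: 300 mm (x) by 150 mm (y) outside, 56 mm tall, walls and floor 5 mm; origin under its centre on the bench. The bench between crate and stand is clear.
- carton_blue_c (a point): Centre of the lower carton, kraft board with blue tape along its top: rigid box 325 mm (x) by 64 mm (y) by 60 mm tall, 0.3 to 0.6 kg, axes as listed. At the start it lies lengthways over the crate, resting on the crate's two end walls. To be gripped across its 64 mm width.
- carton_yellow_c (a point): Centre of the upper carton, same as the lower but with yellow tape; at the start it lies on the blue-taped carton.
- sleeve1_c (a point): Centre of a spacer sleeve, a bright aluminium ring: outside 46 mm, bore 30 mm, 45 mm tall, 90 g, axis z. It stands in the crate, in its -x third. One to three sleeves are there; the state gives None for an absent one.
- sleeve2_c (a point): Centre of a spacer sleeve, a bright aluminium ring: outside 46 mm, bore 30 mm, 45 mm tall, 90 g, axis z. It stands in the crate, in its middle third. One to three sleeves are there; the state gives None for an absent one.
- sleeve3_c (a point): Centre of a spacer sleeve, a bright aluminium ring: outside 46 mm, bore 30 mm, 45 mm tall, 90 g, axis z. It stands in the crate, in its +x third. One to three sleeves are there; the state gives None for an absent one.
- jar1: Bystander: closed amber glass jar, 66 mm across, 62 mm tall; origin under its centre. Leave alone.
- jar2: Bystander: a second such jar. Leave alone.
- tin: Bystander: round golden tin, 84 mm across, 36 mm tall; origin under its centre. Leave alone.
- tape_roll: Bystander: roll of yellow tape lying flat, 100 mm across, 48 mm tall; origin under its centre. Leave alone.
- label_pad: Bystander: blue label pad 100 x 65 x 22 mm; origin under its centre. Leave alone.
- oil_can: Bystander: green cutting-oil can, 56 mm across, 130 mm tall with its thin spout; origin under its centre. Leave alone.

How it is judged:
By the outcome, as a careful person would: the job done as asked, in the order asked, and still so for the second after the job is handed in, with the robot touching nothing.
Of sleeve1, sleeve2, sleeve3 only 1 to 3 are there at a start; the rules pass over those that are not, and their reading is None.
At some moment in a run one of sleeve1, sleeve2, sleeve3 may be knocked a few centimetres aside while the robot is not near it.
Once in a run the grip may slacken for a moment while it holds something.
It also fails if it takes over 210 s, if anything falls off the work surface, if the arm or the gripper's body presses on something with over 40 N, if the wrist force passes 120 N, or if a joint passes its speed limit or range.

## Working session

There is one attempt and no reset: what is moved stays moved. The work goes in short steps, Python scripts to look and compute and a tool call to move; the robot and the scene stay as the last step left them, time stands still between calls to the robot, and variables do not carry over. Pictures are saved under pics/ and viewed, at most 14 in all, crops included, and the job is handed in when it is done.

Besides the shell and the picture viewer there is one more tool, called after "Call:" as name(argument=value, ...), one argument or row to a line, values as JSON. send_rows: Moves the arm, as the interface text tells. Its arguments: {"type":"object","properties":{"targets":{"type":"array","items":{"type":"number"}},"newtons":{"type":"number"}},"required":["targets"]}

```bash
mkdir -p pics; cat > h.py <<'E'
import numpy as np, cv2, pickle
from rig import monitor, eyes, job
def cap(n,f):
    c=eyes.capture(n); pickle.dump(c,open(f'pics/{f}.pkl','wb'))
    cv2.imwrite(f'pics/{f}.png',c['img'][:,:,::-1]); return c
def load(f): return pickle.load(open(f'pics/{f}.pkl','rb'))
def ray(c,p):
    K=np.array(c['K'],float);D=np.array(c['distortion'],float);R=np.array(c['R']);t=np.array(c['t'])
    u=cv2.undistortPoints(np.array([[p]],float),K,D)[0,0]
    return -R.T@t, R.T@np.array([u[0],u[1],1])
def atz(c,p,z):
    o,d=ray(c,p); return o+d*(z-o[2])/d[2]
def proj(c,X):
    K=np.array(c['K'],float);D=np.array(c['distortion'],float)
    return cv2.projectPoints(np.array(X,float).reshape(-1,1,3),cv2.Rodrigues(np.array(c['R']))[0],np.array(c['t'],float),K,D)[0][:,0]
def crop(f,x0,y0,x1,y1,s):
    im=cv2.imread(f'pics/{f}.png')[y0:y1,x0:x1]; cv2.imwrite(f'pics/{f}_c.png',cv2.resize(im,None,fx=s,fy=s,interpolation=cv2.INTER_CUBIC))
E
python3 - <<'E'
from h import *
a=cap('scene','s1');b=cap('side','d1')
cv2.imwrite('pics/both.png',np.vstack([cv2.imread('pics/s1.png'),cv2.imread('pics/d1.png')])[:, :])
for c in(a,b): print(-np.array(c['R']).T@c['t'])
print(monitor.sense())
E
```

```text
[1214.47498412  749.873961   1319.34843273]
[  360.5920939  -1070.59316045  1045.99295369]
{'time_s': 0.1, 'joints': array([ 1.01057373e+00,  3.13383040e-01,  1.49837667e+00,  1.80612359e-05,
        1.33102440e+00, -2.23396752e-01]), 'dq': array([ 1.37833440e-03, -9.85330034e-04, -1.93861847e-03, -6.29140644e-05,
        3.61349494e-04,  1.14411596e-04]), 'tau': array([ 1.72636264e-03, -4.12904084e+01, -2.60136974e+01, -2.48014785e-04,
        3.11577387e-03,  1.02320874e-05]), 'eef_pos': array([173.38295645, 495.28803179, 230.79208662]), 'ee_rot': array([-2.35592523e-04,  1.67620028e-01,  9.85851496e-01, -5.47235518e-04]), 'force': array([-0.4193663 ,  0.26337057,  0.43647565]), 'wrist_torque': array([-0.00865475, -0.01599086,  0.00660976]), 'grip_force': 0.0, 'grip_width': 1.0019281711740364}
```

View pics/s1.png

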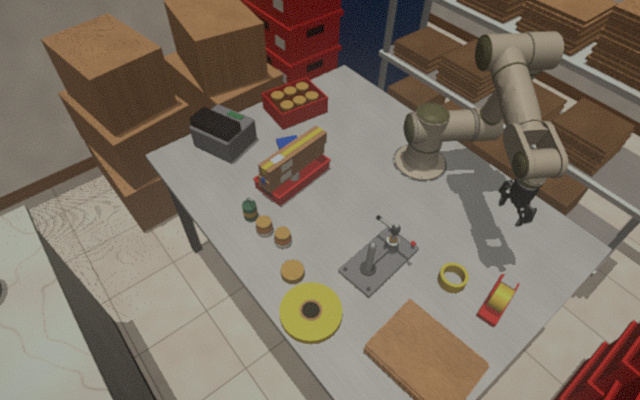

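View pics/d1.png

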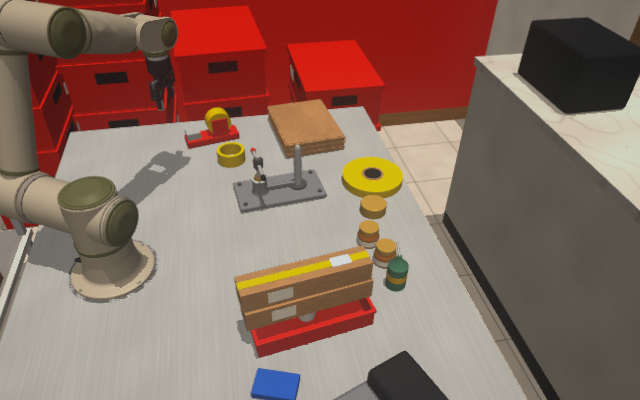

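The scene view shows the carton stack on the red crate at about (293,165), the stand at (380,262) with the hub at (393,232), and the spindle top at (372,243). The side view shows the hub at (258,165), the spindle top at (297,147) and the crate at (313,325). I'll enlarge both.

```bash
python3 - <<'E'
from h import *
def up(f,x0,y0,x1,y1,s):
    im=cv2.imread(f'pics/{f}.png')[y0:y1,x0:x1]; return cv2.resize(im,None,fx=s,fy=s,interpolation=cv2.INTER_CUBIC)
# 400x300 tiles : 
A=up('s1',330,205,430,305,4);B=up('s1',240,110,340,210,4)
C=up('d1',225,135,335,217,7.2/2);D=up('d1',230,240,390,360,2.5)
A=up('s1',335,210,425,300,4.4)[:300*2,:396]
def put(*ims,f):
    h=max(i.shape[0] for i in ims); cv2.imwrite(f,np.hstack([cv2.copyMakeBorder(i,0,h-i.shape[0],0,0,0) for i in ims]))
put(up('s1',335,210,425,300,4.4),up('s1',245,115,345,215,4),f='pics/cA.png')
put(up('d1',230,140,330,210,4),up('d1',230,240,390,360,2.5),f='pics/cB.png')
E
```

```text
(no output)
```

View pics/cA.png

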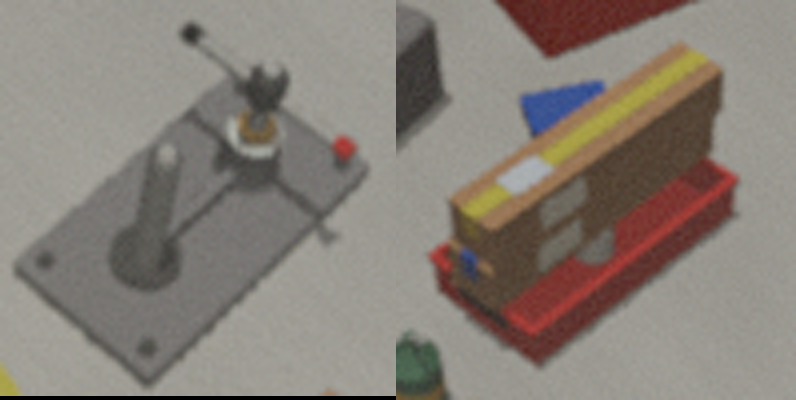

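View pics/cB.png

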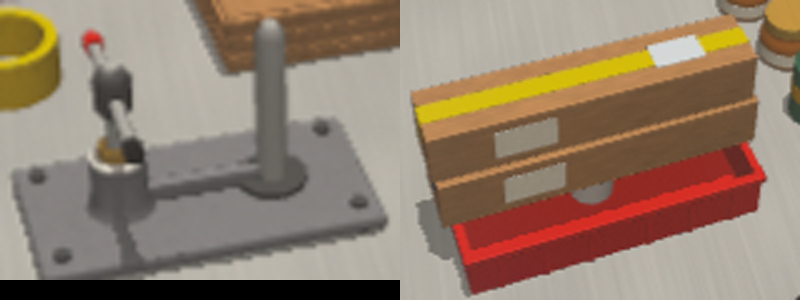

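```bash
python3 - <<'E'
from h import *
np.set_printoptions(precision=1,suppress=True)
s=load('s1');d=load('d1')
def tri(p,q):
    o1,d1=ray(s,p);o2,d2=ray(d,q)
    A=np.stack([d1,-d2],1);k=np.linalg.lstsq(A,o2-o1,rcond=None)[0]
    a=o1+d1*k[0];b=o2+d2*k[1];return (a+b)/2,np.linalg.norm(a-b)
for n,p,q in[('red',(413,243.6),(253,150)),('blk',(378.2,217.5),(262.5,178)),('stop',(373,244.1),(297.5,146.3)),('sfoot',(368,268.6),(298.2,185)),('hub',(395.5,230.5),(258,162.5))]: print(n,*tri(p,q))
print('base top20');
for p in[(339.1,270.9),(369.1,297),(418.6,248.2)]:print('s',atz(s,p,20))
for p in[(233.8,183.8),(239.5,208.8),(325.7,195.5),(312,170.5)]:print('d',atz(d,p,20))
print('crate56')
for p in[(278.5,197),(330.5,159.5),(254.5,178.8)]:print('s',atz(s,p,56))
for p in[(257.2,344.8),(376.8,311.2),(370,298.8)]:print('d',atz(d,p,56))
print('yellow176')
for p in[(258.5,165.5),(269,172.5),(326.5,132),(318,126)]:print('s',atz(s,p,176))
for p in[(234.8,276.8),(242.8,291.2),(372,262),(363.2,246.8)]:print('d',atz(d,p,176))
print('others')
for n,p,z in [('oil',(250,218),0),('jarA',(264,223),62),('jarB',(282,234),62),('tin',(292,267),36),('tape',(454,270),48),('pad',(289,143),22)]:print(n,atz(s,p,z))
for n,p,z in [('oil',(397,287),0),('jarA',(386,246),62),('jarB',(368,229),62),('tin',(374,203),36),('tape',(231,149),48),('pad',(276,381),22)]:print(n,atz(d,p,z))
E
```

```text
red [437.2 334.7 131. ] 0.5239108107426372
blk [450.6 177.2 128.8] 0.12363717050685334
stop [573.1 267.6 173.4] 4.856974510250896
sfoot [573.3 268.1  18.2] 5.011982602108841
hub [445.5 258.3 132.1] 0.5691031582855196
base top20
s [659.  212.1  20. ]
s [645.5 353.9  20. ]
s [363.  323.4  20. ]
d [362.4 310.   20. ]
d [370.7 174.7  20. ]
d [654.3 191.   20. ]
d [636.7 337.9  20. ]
crate56
s [ 643.7 -176.9   56. ]
s [ 345.3 -212.3   56. ]
s [ 664.1 -317.9   56. ]
d [ 370.9 -368.9   56. ]
d [ 671.8 -327.8   56. ]
d [ 666.1 -286.5   56. ]
yellow176
s [ 666.1 -265.4  176. ]
s [ 655.6 -210.1  176. ]
s [ 336.8 -255.4  176. ]
s [ 340.7 -306.7  176. ]
d [ 338.8 -258.8  176. ]
d [ 353.2 -305.9  176. ]
d [ 665.2 -272.9  176. ]
d [ 658.3 -218.4  176. ]
others
oil [ 770.8 -198.3   -0. ]
jarA [ 763.4 -101.4   62. ]
jarB [740.  -18.8  62. ]
tin [786.2 103.3  36. ]
tape [351.1 474.2  48. ]
pad [ 402.5 -437.1   22. ]
oil [ 768.  -216.2    0. ]
jarA [ 761.4 -115.7   62. ]
jarB [730.9 -37.5  62. ]
tin [793.4 105.4  36. ]
tape [367.3 482.7  48. ]
pad [ 402.4 -448.8   22. ]
```

Call:
send_rows(
  targets=[0, 0, -10.7, 0, 0, 0, 1, 0, 0, -10.7, 0, 0, 0, 1, 0, 0, -10.7, 0, 0, 0, 1, 0, 0, -10.7, 0, 0, 0, 1, 0, 0, -10.7, 0, 0, 0, 1],
)

```text
time_s: 0.72
eef_pos: [173.4, 495.4, 230.9]
ee_rot: [-0.0, -0.297, 0.955, -0.0]
force: [0.3, -0.3, 0.7]
grip_width: 1.001
grip_force: 0.0
```

Call:
send_rows(
  targets=[0, 0, -10.7, 0, 0, 0, 1, 0, 0, -10.7, 0, 0, 0, 1, 0, 0, -10.7, 0, 0, 0, 1, 0, 0, -10.7, 0, 0, 0, 1, 0, 0, -10.7, 0, 0, 0, 1],
)

```text
time_s: 1.35
eef_pos: [173.4, 495.4, 230.9]
ee_rot: [-0.0, -0.695, 0.719, -0.0]
force: [-0.7, -0.1, -0.5]
grip_width: 0.999
grip_force: 0.0
```

Call:
send_rows(
  targets=[0, 0, 0, 0.478, -0.582, 0, 1, 0, 0, 0, 0.478, -0.582, 0, 1, 0, 0, 0, 0.478, -0.582, 0, 1, 0, 0, 0, 0.478, -0.582, 0, 1],
)

```text
time_s: 1.85
eef_pos: [309.3, 374.1, 231.1]
ee_rot: [-0.0, -0.693, 0.721, 0.0]
force: [-1.0, 0.8, 0.3]
grip_width: 1.003
grip_force: 0.0
```

Call:
send_rows(
  targets=[0, 0, 0, 0.478, -0.582, 0, 1, 0, 0, 0, 0.478, -0.582, 0, 1, 0, 0, 0, 0.478, -0.582, 0, 1, 0, 0, 0, 0.478, -0.582, 0, 1, 0, 0, 0, 0, 0, 0, 1],
)

```text
time_s: 2.48
eef_pos: [444.9, 253.2, 230.7]
ee_rot: [-0.0, -0.692, 0.722, 0.0]
force: [-0.3, -0.4, -1.0]
grip_width: 1.001
grip_force: 0.0
```

```bash
cat >> h.py <<'E'
from scipy.spatial.transform import Rotation as Ro
def pose():
    s=monitor.sense();q=s['ee_rot'];R=Ro.from_quat([q[1],q[2],q[3],q[0]]).as_matrix();return s,np.array(s['eef_pos']),R
def plan(x,y,z,th=None):
    "remaining rotation (deg, tool axes) and shift (units, tool axes AFTER rotation)"
    s,p,R=pose(); cur=np.degrees(np.arctan2(R[1,1],R[0,1]))
    if th is None: th=cur
    t=np.radians(th);G=np.array([[-np.sin(t),np.cos(t),0],[np.cos(t),np.sin(t),0],[0,0,-1]]).T
    rv=Ro.from_matrix(R.T@G).as_rotvec(degrees=True)
    sh=G.T@(np.array([x,y,z])-p)/60
    print('pos',p.round(1),'th',cur.round(1),'j6',np.degrees(s['joints'][5]).round(0),'w',round(s['grip_width'],3),'gf',round(s['grip_force'],1),'F',s['force'].round(1),'t',round(s['time_s'],1));print('rot',rv.round(2),'shift',sh.round(3))
E
python3 - <<'E'
from h import *
c=cap('wrist','w1');plan(444,256,231)
print(proj(c,[[444,256,159],[444,256,130],[437,334.7,130],[450.6,177,130],[573,268,175]]))
E
```

```text
pos [443.8 254.3 230.8] th 177.6 j6 -161.0 w 0.999 gf 0.0 F [-0.6  0.2  0.1] t 2.5
rot [ 0.06 -0.01  0.  ] shift [-0.028 -0.002 -0.004]
[[326.1920297  214.171079  ]
 [325.87975485 200.58797486]
 [338.86058659 294.25351195]
 [310.88111626  87.67732271]
 [119.46434885 249.96236823]]
```

View pics/w1.png

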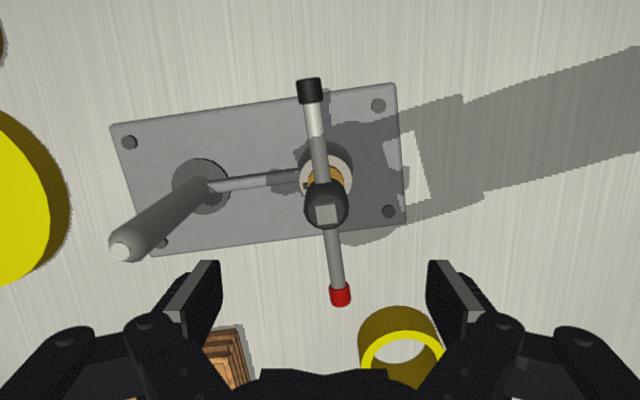

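The wrist view puts the hub's square top at (326,213), the red grip at (340,294) and the black grip at (310,91), all within 3 px of where I predicted. The spindle tip is at (122,247). I'll lower the tool and grip the hub.

Call:
send_rows(
  targets=[0, 0, 0, -0.028, 0, 0.44, 1, 0, 0, 0, 0, 0, 0.44, 1, 0, 0, 0, 0, 0, 0.44, 1, 0, 0, 0, 0, 0, 0.43, 1, 0, 0, 0, 0, 0, 0, 1],
  newtons=60,
)

```text
time_s: 3.15
eef_pos: [441.9, 257.2, 125.1]
ee_rot: [-0.002, -0.693, 0.721, 0.001]
force: [0.7, -0.4, 0.6]
grip_width: 0.999
grip_force: 0.0
```

Call:
send_rows(
  targets=[0, 0, 0, 0, 0, 0, -1, 0, 0, 0, 0, 0, 0, -1, 0, 0, 0, 0, 0, 0, -1, 0, 0, 0, 0, 0, 0, -1, 0, 0, 0, 0, 0, 0, -1],
)

```text
time_s: 3.78
eef_pos: [443.9, 256.9, 127.2]
ee_rot: [0.001, -0.693, 0.721, -0.0]
force: [-1.6, -1.2, 6.1]
grip_width: 0.352
grip_force: 59.2
```

```bash
python3 - <<'E'
from h import *
plan(444,256,126); c=load('w1'); print(atz(c,(121,247),175))
print(monitor.sense()['wrist_torque'])
E
```

```text
pos [443.9 256.9 127.2] th 177.7 j6 -161.0 w 0.352 gf 59.2 F [-1.6 -1.2  6.1] t 3.8
rot [-0.09  0.03  0.  ] shift [ 0.015 -0.002  0.02 ]
[571.62296394 266.04915262 175.        ]
[-0.04091972  0.15264398 -0.02861359]
```

Call:
send_rows(
  targets=[0, 0, 10, 0, 0, 0.001, -1, 0, 0, 10, 0, 0, 0.001, -1, 0, 0, 10, 0, 0, 0.001, -1, 0, 0, 10, 0, 0, 0.001, -1, 0, 0, 10, 0, 0, 0.001, -1],
)

```text
time_s: 4.4
eef_pos: [444.8, 256.5, 127.0]
ee_rot: [0.002, -0.321, 0.947, -0.001]
force: [3.6, -3.5, 4.3]
grip_width: 0.345
grip_force: 59.2
```

Call:
send_rows(
  targets=[0, 0, 10, 0, 0, 0.001, -1, 0, 0, 10, 0, 0, 0.001, -1, 0, 0, 10, 0, 0, 0.001, -1, 0, 0, 10, 0, 0, 0.001, -1, 0, 0, 10, 0, 0, 0.001, -1],
)

```text
time_s: 5.03
eef_pos: [444.9, 255.6, 126.7]
ee_rot: [0.002, 0.11, 0.994, -0.001]
force: [3.2, -8.1, 5.9]
grip_width: 0.35
grip_force: 59.4
```

Call:
send_rows(
  targets=[0, 0, 10, 0, 0, 0.001, -1, 0, 0, 10, 0, 0, 0.001, -1, 0, 0, 10, 0, 0, 0.001, -1, 0, 0, 10, 0, 0, 0.001, -1, 0, 0, 10, 0, 0, 0.001, -1],
)

```text
time_s: 5.65
eef_pos: [444.3, 255.1, 126.3]
ee_rot: [0.002, 0.519, 0.855, -0.001]
force: [0.0, -11.8, 8.0]
grip_width: 0.352
grip_force: 59.8
```

Call:
send_rows(
  targets=[0, 0, 10, 0, 0, 0.001, -1, 0, 0, 10, 0, 0, 0.001, -1, 0, 0, 10, 0, 0, 0.001, -1, 0, 0, 0, 0, 0, 0, -1],
)

```text
time_s: 6.15
eef_pos: [443.8, 255.1, 126.2]
ee_rot: [0.001, 0.722, 0.692, -0.001]
force: [-2.9, -12.8, 9.7]
grip_width: 0.349
grip_force: 59.7
```

```bash
python3 - <<'E'
from h import *
plan(444,256,126); print(monitor.sense()['wrist_torque'])
c=cap('wrist','w2');
E
```

```text
pos [443.8 255.1 126.2] th -2.4 j6 19.0 w 0.349 gf 59.7 F [ -2.9 -12.8   9.7] t 6.2
rot [ 0.03  0.2  -0.  ] shift [0.016 0.002 0.003]
[-2.08816427  0.44463295 -0.2699428 ]
```

View pics/w2.png

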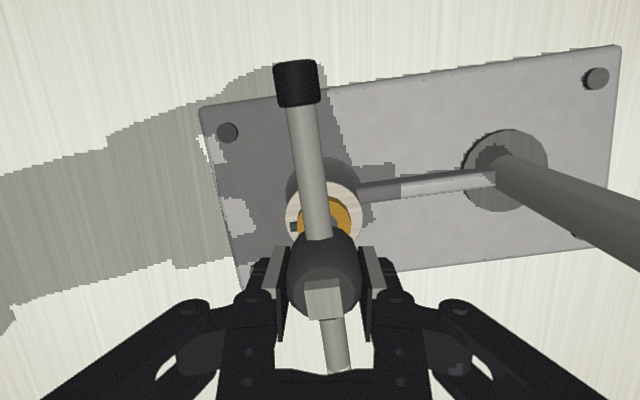

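The bar moved with the tool: black grip at (298,83), hub at (320,285). So the hub hasn't slipped. Next come quarter back, half forward, then the regrip.

Call:
send_rows(
  targets=[0, 0, -10, 0, 0, -0.001, -1, 0, 0, -10, 0, 0, -0.001, -1, 0, 0, -10, 0, 0, -0.001, -1, 0, 0, -10, 0, 0, -0.001, -1, 0, 0, -10, 0, 0, -0.001, -1],
)

```text
time_s: 6.82
eef_pos: [444.5, 255.2, 126.5]
ee_rot: [0.002, 0.358, 0.934, -0.001]
force: [2.4, -10.0, 6.1]
grip_width: 0.349
grip_force: 59.3
```

Call:
send_rows(
  targets=[0, 0, -10, 0, 0, -0.001, -1, 0, 0, -10, 0, 0, -0.001, -1, 0, 0, -10, 0, 0, -0.001, -1, 0, 0, -10, 0, 0, -0.001, -1, 0, 0, 0, 0, 0, 0, -1],
)

```text
time_s: 7.45
eef_pos: [444.9, 255.7, 126.8]
ee_rot: [0.002, 0.019, 1.0, -0.001]
force: [3.4, -6.3, 5.2]
grip_width: 0.354
grip_force: 59.4
```

Call:
send_rows(
  targets=[0, 0, 10, 0, 0, 0.001, -1, 0, 0, 10, 0, 0, 0.001, -1, 0, 0, 10, 0, 0, 0.001, -1, 0, 0, 10, 0, 0, 0.001, -1, 0, 0, 10, 0, 0, 0.001, -1],
)

```text
time_s: 8.07
eef_pos: [444.4, 255.1, 126.4]
ee_rot: [0.002, 0.443, 0.897, -0.001]
force: [1.1, -11.2, 8.4]
grip_width: 0.344
grip_force: 59.7
```

Call:
send_rows(
  targets=[0, 0, 10, 0, 0, 0.001, -1, 0, 0, 10, 0, 0, 0.001, -1, 0, 0, 10, 0, 0, 0.001, -1, 0, 0, 10, 0, 0, 0.001, -1, 0, 0, 10, 0, 0, 0.001, -1],
)

```text
time_s: 8.7
eef_pos: [443.7, 255.1, 126.1]
ee_rot: [0.001, 0.78, 0.625, -0.001]
force: [-2.1, -11.2, 10.6]
grip_width: 0.35
grip_force: 60.0
```

Call:
send_rows(
  targets=[0, 0, 10, 0, 0, 0.001, -1, 0, 0, 10, 0, 0, 0.001, -1, 0, 0, 10, 0, 0, 0.001, -1, 0, 0, 10, 0, 0, 0.001, -1, 0, 0, 10, 0, 0, 0.001, -1],
)

```text
time_s: 9.32
eef_pos: [443.1, 255.5, 125.8]
ee_rot: [0.001, 0.971, 0.237, -0.001]
force: [-7.0, -9.6, 11.7]
grip_width: 0.35
grip_force: 60.2
```

Call:
send_rows(
  targets=[0, 0, 10, 0, 0, 0.001, -1, 0, 0, 10, 0, 0, 0.001, -1, 0, 0, 10, 0, 0, 0.001, -1, 0, 0, 0, 0, 0, 0, -1],
)

```text
time_s: 9.82
eef_pos: [442.9, 255.9, 125.6]
ee_rot: [0.001, 1.0, -0.021, -0.001]
force: [-6.1, -6.3, 13.0]
grip_width: 0.351
grip_force: 59.9
```

```bash
python3 - <<'E'
from h import *
plan(444,256,126); c=cap('wrist','w3')
print(proj(c,[[444+78*np.cos(a),256+78*np.sin(a),128] for a in np.radians([175,185,195])]))
E
```

```text
pos [442.9 255.9 125.6] th -92.4 j6 109.0 w 0.351 gf 59.9 F [-6.1 -6.3 13. ] t 9.8
rot [ 0.11  0.08 -0.  ] shift [ 0.018 -0.002 -0.007]
[[318.02232012 402.319741  ]
 [344.58015545 401.37815549]
 [370.7634939  396.82730977]]
```

Call:
send_rows(
  targets=[0, 0, 0, 0, 0, 0, 1, 0, 0, 0, 0, 0, 0, 1, 0, 0, 0, 0, 0, 0, 1, 0, 0, 0, 0, 0, -0.6, 1, 0, 0, 0, 0, 0, -0.6, 1],
)

```text
time_s: 10.5
eef_pos: [443.4, 256.7, 197.4]
ee_rot: [0.0, 1.0, -0.02, -0.0]
force: [1.1, 0.6, 0.5]
grip_width: 0.999
grip_force: 0.0
```

Call:
send_rows(
  targets=[0, 0, -10, 0, 0, 0, 1, 0, 0, -10, 0, 0, 0, 1, 0, 0, -10, 0, 0, 0, 1, 0, 0, -10, 0, 0, 0, 1, 0, 0, -10, 0, 0, 0, 1],
)

```text
time_s: 11.12
eef_pos: [443.5, 256.8, 196.6]
ee_rot: [-0.0, 0.913, 0.407, -0.0]
force: [-0.4, 0.3, 0.2]
grip_width: 0.995
grip_force: 0.0
```

Call:
send_rows(
  targets=[0, 0, -10, 0, 0, 0, 1, 0, 0, -10, 0, 0, 0, 1, 0, 0, -10, 0, 0, 0, 1, 0, 0, -10, 0, 0, 0, 1, 0, 0, -10, 0, 0, 0, 1],
)

```text
time_s: 11.75
eef_pos: [443.5, 256.8, 196.6]
ee_rot: [-0.0, 0.656, 0.755, -0.0]
force: [0.5, 0.1, -0.6]
grip_width: 1.002
grip_force: 0.0
```

Call:
send_rows(
  targets=[0, 0, -10, 0, 0, 0, 1, 0, 0, -10, 0, 0, 0, 1, 0, 0, -10, 0, 0, 0, 1, 0, 0, -10, 0, 0, 0, 1, 0, 0, -10, 0, 0, 0, 1],
)

```text
time_s: 12.38
eef_pos: [443.5, 256.8, 196.6]
ee_rot: [-0.0, 0.275, 0.961, -0.0]
force: [-0.2, -0.6, 0.5]
grip_width: 1.0
grip_force: 0.0
```

Call:
send_rows(
  targets=[0, 0, -10, 0, 0, 0, 1, 0, 0, -10, 0, 0, 0, 1, 0, 0, -10, 0, 0, 0, 1, 0, 0, 0, 0, 0, 0, 1],
)

```text
time_s: 12.88
eef_pos: [443.5, 256.8, 196.6]
ee_rot: [-0.0, 0.021, 1.0, 0.0]
force: [-0.4, 1.0, 0.2]
grip_width: 1.003
grip_force: 0.0
```

```bash
python3 - <<'E'
from h import *
plan(444.3,256,126); c=cap('wrist','w4')
print(proj(c,[[444+78*np.cos(a),256+78*np.sin(a),128] for a in np.radians([165,175,185,195,205,5])]), proj(c,[444,256,157.5]))
E
```

```text
pos [443.5 256.8 196.6] th 87.6 j6 -71.0 w 1.003 gf 0.0 F [-0.4  1.   0.2] t 12.9
rot [ 0. -0.  0.] shift [-0.014 -0.012  1.177]
[[350.8181591   87.87482763]
 [327.41297194  84.6043252 ]
 [303.76862421  85.65623993]
 [280.84646785  90.97664261]
 [259.55809676 100.29751574]
 [336.02169754 315.67211074]] [[321.22846471 230.26937768]]
```

View pics/w4.png

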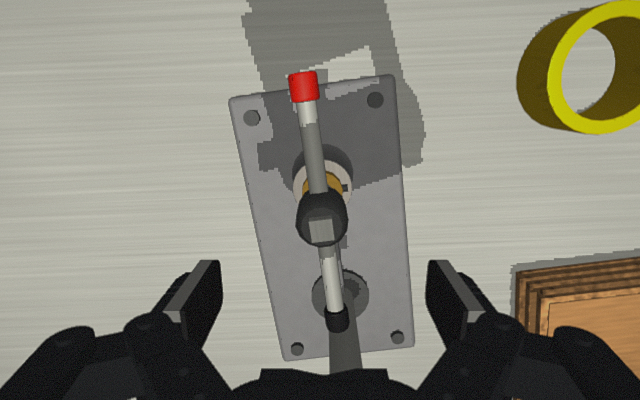

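The red grip is at (303,87), predicted (303.8,85.7), so the tap has advanced 270° as intended. I'll regrip.

Call:
send_rows(
  targets=[0, 0, 0, -0.014, -0.012, 0.4, 1, 0, 0, 0, 0, 0, 0.4, 1, 0, 0, 0, 0, 0, 0.377, 1, 0, 0, 0, 0, 0, 0, 1, 0, 0, 0, 0, 0, 0, -1],
  newtons=60,
)

```text
time_s: 13.55
eef_pos: [444.8, 256.1, 127.0]
ee_rot: [0.001, 0.021, 1.0, 0.0]
force: [-0.9, -0.8, 0.2]
grip_width: 0.82
grip_force: 0.0
```

Call:
send_rows(
  targets=[0, 0, 0, 0, 0, 0, -1, 0, 0, 0, 0, 0, 0, -1, 0, 0, 0, 0, 0, 0, -1, 0, 0, 0, 0, 0, 0, -1],
)

```text
time_s: 14.05
eef_pos: [444.6, 255.8, 126.9]
ee_rot: [0.001, 0.02, 1.0, -0.0]
force: [-1.4, -3.4, 5.3]
grip_width: 0.35
grip_force: 59.1
```

Call:
send_rows(
  targets=[0, 0, -10, 0, 0, -0.001, -1, 0, 0, -10, 0, 0, -0.001, -1, 0, 0, -10, 0, 0, -0.001, -1, 0, 0, -10, 0, 0, -0.001, -1, 0, 0, -10, 0, 0, -0.001, -1],
)

```text
time_s: 14.68
eef_pos: [444.3, 256.2, 127.2]
ee_rot: [0.0, -0.407, 0.914, 0.0]
force: [-3.2, -0.5, 5.9]
grip_width: 0.351
grip_force: 59.1
```

Call:
send_rows(
  targets=[0, 0, -10, 0, 0, -0.001, -1, 0, 0, -10, 0, 0, -0.001, -1, 0, 0, -10, 0, 0, -0.001, -1, 0, 0, -10, 0, 0, -0.001, -1, 0, 0, 0, 0, 0, 0, -1],
)

```text
time_s: 15.3
eef_pos: [443.9, 256.2, 127.4]
ee_rot: [-0.0, -0.693, 0.72, 0.0]
force: [-4.2, 0.1, 7.7]
grip_width: 0.349
grip_force: 59.5
```

Call:
send_rows(
  targets=[0, 0, 10, 0, 0, 0.001, -1, 0, 0, 10, 0, 0, 0.001, -1, 0, 0, 10, 0, 0, 0.001, -1, 0, 0, 10, 0, 0, 0.001, -1, 0, 0, 10, 0, 0, 0.001, -1],
)

```text
time_s: 15.92
eef_pos: [444.4, 256.1, 127.2]
ee_rot: [0.0, -0.321, 0.947, -0.0]
force: [-2.3, -1.3, 6.0]
grip_width: 0.352
grip_force: 59.4
```

Call:
send_rows(
  targets=[0, 0, 10, 0, 0, 0.001, -1, 0, 0, 10, 0, 0, 0.001, -1, 0, 0, 10, 0, 0, 0.001, -1, 0, 0, 10, 0, 0, 0.001, -1, 0, 0, 10, 0, 0, 0.001, -1],
)

```text
time_s: 16.55
eef_pos: [444.6, 255.7, 126.9]
ee_rot: [0.001, 0.11, 0.994, -0.0]
force: [-1.8, -3.6, 6.0]
grip_width: 0.35
grip_force: 59.4
```

Call:
send_rows(
  targets=[0, 0, 10, 0, 0, 0.001, -1, 0, 0, 10, 0, 0, 0.001, -1, 0, 0, 10, 0, 0, 0.001, -1, 0, 0, 10, 0, 0, 0.001, -1, 0, 0, 10, 0, 0, 0.001, -1],
)

```text
time_s: 17.18
eef_pos: [444.4, 255.3, 126.6]
ee_rot: [0.001, 0.519, 0.854, -0.001]
force: [-3.3, -4.6, 7.7]
grip_width: 0.352
grip_force: 59.6
```

Call:
send_rows(
  targets=[0, 0, 10, 0, 0, 0.001, -1, 0, 0, 10, 0, 0, 0.001, -1, 0, 0, 10, 0, 0, 0.001, -1, 0, 0, 0, 0, 0, 0, -1],
)

```text
time_s: 17.68
eef_pos: [444.2, 255.3, 126.4]
ee_rot: [0.001, 0.722, 0.692, -0.001]
force: [-4.3, -5.9, 8.2]
grip_width: 0.351
grip_force: 59.4
```

```bash
python3 - <<'E'
from h import *
plan(444.3,256,126); c=cap('wrist','w5')
E
```

```text
pos [444.2 255.3 126.4] th -2.4 j6 19.0 w 0.351 gf 59.4 F [-4.3 -5.9  8.2] t 17.7
rot [-0.01  0.09  0.  ] shift [0.012 0.002 0.007]
```

Last pair: quarter back, then half forward with a few degrees extra to seat the collar.

Call:
send_rows(
  targets=[0, 0, -10, 0, 0, -0.001, -1, 0, 0, -10, 0, 0, -0.001, -1, 0, 0, -10, 0, 0, -0.001, -1, 0, 0, -10, 0, 0, -0.001, -1, 0, 0, -10, 0, 0, -0.001, -1],
)

```text
time_s: 18.35
eef_pos: [444.5, 255.4, 126.7]
ee_rot: [0.0, 0.358, 0.934, -0.0]
force: [-2.0, -5.6, 6.6]
grip_width: 0.345
grip_force: 59.2
```

Call:
send_rows(
  targets=[0, 0, -10, 0, 0, -0.001, -1, 0, 0, -10, 0, 0, -0.001, -1, 0, 0, -10, 0, 0, -0.001, -1, 0, 0, -10, 0, 0, -0.001, -1, 0, 0, 0, 0, 0, 0, -1],
)

```text
time_s: 18.98
eef_pos: [444.6, 255.8, 127.0]
ee_rot: [0.001, 0.019, 1.0, -0.0]
force: [-1.1, -2.4, 5.7]
grip_width: 0.351
grip_force: 59.4
```

Call:
send_rows(
  targets=[0, 0, 10, 0, 0, 0.001, -1, 0, 0, 10, 0, 0, 0.001, -1, 0, 0, 10, 0, 0, 0.001, -1, 0, 0, 10, 0, 0, 0.001, -1, 0, 0, 10, 0, 0, 0.001, -1],
)

```text
time_s: 19.6
eef_pos: [444.5, 255.4, 126.7]
ee_rot: [0.001, 0.443, 0.897, -0.001]
force: [-3.2, -5.9, 7.7]
grip_width: 0.354
grip_force: 59.6
```

Call:
send_rows(
  targets=[0, 0, 10, 0, 0, 0.001, -1, 0, 0, 10, 0, 0, 0.001, -1, 0, 0, 10, 0, 0, 0.001, -1, 0, 0, 10, 0, 0, 0.001, -1, 0, 0, 10, 0, 0, 0.001, -1],
)

```text
time_s: 20.23
eef_pos: [444.1, 255.2, 126.4]
ee_rot: [0.001, 0.78, 0.625, -0.001]
force: [-4.5, -6.1, 8.2]
grip_width: 0.349
grip_force: 59.8
```

Call:
send_rows(
  targets=[0, 0, 10, 0, 0, 0.001, -1, 0, 0, 10, 0, 0, 0.001, -1, 0, 0, 10, 0, 0, 0.001, -1, 0, 0, 10, 0, 0, 0.001, -1, 0, 0, 10, 0, 0, 0.001, -1],
)

```text
time_s: 20.85
eef_pos: [443.8, 255.4, 126.0]
ee_rot: [0.001, 0.972, 0.237, -0.001]
force: [-5.5, -4.9, 9.6]
grip_width: 0.348
grip_force: 59.9
```

Call:
send_rows(
  targets=[0, 0, 10, 0, 0, 0.001, -1, 0, 0, 10, 0, 0, 0.001, -1, 0, 0, 10, 0, 0, 0.001, -1, 0, 0, 3, 0, 0, 0, -1, 0, 0, 3, 0, 0, 0, -1],
)

```text
time_s: 21.48
eef_pos: [443.6, 255.6, 125.9]
ee_rot: [0.001, 0.997, -0.073, -0.001]
force: [-6.8, -4.1, 10.6]
grip_width: 0.346
grip_force: 60.0
```

```bash
python3 - <<'E'
from h import *
plan(444.3,256,126); print(monitor.sense()['wrist_torque'])
E
```

```text
pos [443.6 255.6 125.9] th -98.3 j6 115.0 w 0.346 gf 60.0 F [-6.8 -4.1 10.6] t 21.5
rot [ 0.09  0.07 -0.  ] shift [ 0.01  -0.009 -0.002]
[-0.82536617  1.11777724  0.50921809]
```

Call:
send_rows(
  targets=[0, 0, 0, 0, 0, 0, 1, 0, 0, 0, 0, 0, 0, 1, 0, 0, 0, 0, 0, 0, 1, 0, 0, 0, 0, 0, -0.7, 1, 0, 0, 0, 0, 0, -0.7, 1],
)

```text
time_s: 22.1
eef_pos: [444.2, 255.9, 209.9]
ee_rot: [0.0, 0.997, -0.072, -0.0]
force: [0.5, -0.4, 0.2]
grip_width: 1.002
grip_force: 0.0
```

Call:
send_rows(
  targets=[0, 0, 0, 0, 0, -0.7, 1, 0, 0, -7.5, 0, 0, 0, 1, 0, 0, -7.8, 0, 0, 0, 1],
)

```text
time_s: 22.48
eef_pos: [444.4, 256.0, 251.3]
ee_rot: [-0.0, 0.998, 0.063, 0.0]
force: [0.1, 0.0, -0.0]
grip_width: 0.998
grip_force: 0.0
```

```bash
python3 - <<'E'
from h import *
plan(502,-262,250,-83); c=cap('wrist','w6')
for a in [-10,-5,0,5,10,15]: print(a,proj(c,[[444.3+78*np.cos(np.radians(b)),256+78*np.sin(np.radians(b)),127.5] for b in (a,a+180)]).round(0).tolist())
# red centroid
im=c['img'].astype(int);m=(im[...,0]>120)&(im[...,1]<60)&(im[...,2]<60);ys,xs=np.nonzero(m);print(len(xs),xs.mean(),ys.mean())
p=atz(c,(xs.mean(),ys.mean()),127.5);print(p,np.degrees(np.arctan2(p[1]-256,p[0]-444.3)))
w=load('w4');im=w['img'].astype(int);m=(im[...,0]>120)&(im[...,1]<60)&(im[...,2]<60);ys,xs=np.nonzero(m);
p=atz(w,(xs.mean(),ys.mean()),128.5);print(p,np.degrees(np.arctan2(p[1]-256,p[0]-444.3)))
E
```

```text
pos [444.4 256.  251.3] th -82.7 j6 100.0 w 0.998 gf 0.0 F [ 0.1  0.  -0. ] t 22.5
rot [-0.01 -0.05  0.27] shift [-0.1    8.686  0.022]
-10 [[356.0, 92.0], [297.0, 274.0]]
-5 [[347.0, 89.0], [305.0, 276.0]]
0 [[338.0, 88.0], [313.0, 277.0]]
5 [[329.0, 87.0], [321.0, 277.0]]
10 [[319.0, 87.0], [329.0, 277.0]]
15 [[310.0, 88.0], [337.0, 277.0]]
1373 116.5768390386016 218.24034959941733
[399.66765138 420.0075413  127.5       ] 105.22357941684253
[366.40851894 248.88063146 128.5       ] -174.77761226636036
```

```bash
python3 - <<'E'
from h import *
c=load('w6');im=c['img'].astype(int);m=(im[...,0]>110)&(im[...,1]<70)&(im[...,2]<70);m[:, :250]=0;m[140:]=0;ys,xs=np.nonzero(m);print(len(xs),xs.mean(),ys.mean())
p=atz(c,(xs.mean(),ys.mean()),127.5);print(np.degrees(np.arctan2(p[1]-256,p[0]-444.3)))
# spindle estimate & collar picture
crop('w6',240,40,400,300,3)
cv2.imwrite('pics/w6_c.png',cv2.imread('pics/w6_c.png')[:600])
E
```

```text
490 336.2734693877551 87.38775510204081
0.8605424620309006
```

Call:
send_rows(
  targets=[0, 0, 0, -0.011, 0.8, 0, 1, 0, 0, 0, -0.011, 0.8, 0, 1, 0, 0, 0, -0.011, 0.8, 0, 1, 0, 0, 0, -0.011, 0.8, 0, 1, 0, 0, 0, -0.011, 0.8, 0, 1],
)

```text
time_s: 23.15
eef_pos: [470.3, 15.8, 251.0]
ee_rot: [0.0, 0.998, 0.06, 0.0]
force: [0.5, 0.1, -0.1]
grip_width: 1.005
grip_force: 0.0
```

Call:
send_rows(
  targets=[0, 0, 0, -0.011, 0.8, 0, 1, 0, 0, 0, -0.011, 0.8, 0, 1, 0, 0, 0, -0.011, 0.8, 0, 1, 0, 0, 0, -0.011, 0.8, 0, 1, 0, 0, 0, -0.011, 0.8, 0, 1],
)

```text
time_s: 23.78
eef_pos: [496.3, -222.9, 250.9]
ee_rot: [-0.0, 0.998, 0.06, 0.0]
force: [0.5, 0.9, 0.9]
grip_width: 0.998
grip_force: 0.0
```

Call:
send_rows(
  targets=[0, 0, 0, -0.011, 0.686, 0, 1, 0, 0, 0, 0, 0, 0, 1],
)

```text
time_s: 24.02
eef_pos: [500.4, -264.5, 250.1]
ee_rot: [-0.0, 0.998, 0.059, -0.0]
force: [-0.5, 0.7, -0.9]
grip_width: 1.004
grip_force: 0.0
```

```bash
python3 - <<'E'
from h import *
plan(502,-262,250,-83); c=cap('wrist','w7')
def b(x,y,z):
    t=np.radians(7);u=np.array([np.cos(t),np.sin(t)]);v=np.array([-u[1],u[0]]);
    return [list(np.array([502,-262])+sx*162.5*u+sy*32*v)+[z] for sx in(-1,1) for sy in(-1,1)]
print(proj(c,b(0,0,176)).round(0).tolist())
E
```

```text
pos [ 500.4 -264.5  250.1] th -83.3 j6 44.0 w 1.004 gf 0.0 F [-0.5  0.7 -0.9] t 24.0
rot [-0.03  0.04 -0.28] shift [ 0.032 -0.038  0.002]
[[363.0, 402.0], [282.0, 402.0], [381.0, -91.0], [256.0, -91.0]]
```

View pics/w7.png

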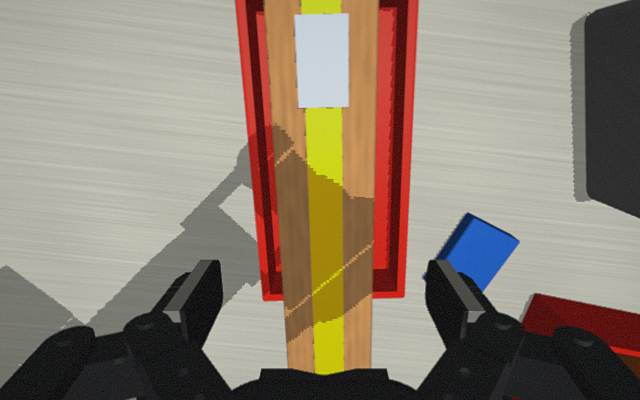

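The wrist view shows the yellow carton under the tool, with edges at (263,5)/(379,5) and (288,370)/(372,370). The bar angle confirms the tap is at its stop at about 454°.

```bash
python3 - <<'E'
from h import *
c=load('w7')
L=[atz(c,p,176)[:2] for p in[(288,370),(263,5)]];R=[atz(c,p,176)[:2] for p in[(372,370),(379,5)]]
print(L,R)
for A in(L,R): d=A[1]-A[0];print(np.degrees(np.arctan2(d[1],d[0])))
m=[(L[i]+R[i])/2 for i in(0,1)];d=m[1]-m[0];print('mid',m,np.degrees(np.arctan2(d[1],d[0])),'w',[np.linalg.norm(L[i]-R[i]) for i in(0,1)])
x=502;print('y at 502',m[0][1]+d[1]/d[0]*(x-m[0][0]))
# crate edges
for p in [(264,299),(404,296),(237,5),(417,5)]: print(p,atz(c,p,56))
print('pad',atz(c,(471,250),22))
E
```

```text
[array([ 368.83197423, -251.87316477]), array([ 616.1414733 , -216.62739067])] [array([ 376.31635394, -315.71932971]), array([ 623.60173422, -280.27494049])]
8.110994800121766
8.156872970984681
mid [array([ 372.57416409, -283.79624724]), array([ 619.87160376, -248.45116558])] 8.133934079554237 w [np.float64(64.2833471297701), np.float64(64.08327465739181)]
y at 502 -265.2980098711737
(264, 299) [ 347.38691723 -215.32802927   56.        ]
(404, 296) [ 369.20812662 -368.70938541   56.        ]
(237, 5) [ 635.46777147 -173.21751541   56.        ]
(417, 5) [ 653.44001591 -326.71884824   56.        ]
pad [ 417.94974198 -446.2389475    22.        ]
```

```bash
python3 - <<'E'
from h import *
plan(502,-265.3,122,-81.87)
E
```

```text
pos [ 500.5 -262.9  250.4] th -83.2 j6 44.0 w 0.999 gf 0.0 F [ 1.   0.7 -0.4] t 24.1
rot [-0.05  0.03 -1.31] shift [0.02  0.043 2.14 ]
```

Call:
send_rows(
  targets=[0, 0, -1.3, 0, 0, 0, 1, 0, 0, 0, 0.02, 0.043, 0.55, 1, 0, 0, 0, 0, 0, 0.55, 1, 0, 0, 0, 0, 0, 0.55, 1, 0, 0, 0, 0, 0, 0.49, 1],
  newtons=90,
)

```text
time_s: 24.7
eef_pos: [502.3, -263.3, 121.8]
ee_rot: [-0.0, 0.997, 0.073, 0.0]
force: [0.8, -1.3, 0.2]
grip_width: 0.997
grip_force: 0.0
```

Call:
send_rows(
  targets=[0, 0, 0, 0, 0, 0, -1, 0, 0, 0, 0, 0, 0, -1, 0, 0, 0, 0, 0, 0, -1, 0, 0, 0, 0, 0, 0, -1],
)

```text
time_s: 25.2
eef_pos: [502.5, -264.4, 123.3]
ee_rot: [0.0, 0.997, 0.072, 0.0]
force: [-0.9, 2.3, 0.4]
grip_width: 0.735
grip_force: 94.0
```

```bash
python3 - <<'E'
from h import *
plan(502,-265.3,122,-81.87)
E
```

```text
pos [ 502.5 -264.4  123.3] th -81.7 j6 42.0 w 0.735 gf 94.0 F [-0.9  2.3  0.4] t 25.2
rot [ 0.02 -0.04  0.18] shift [-0.009  0.013  0.021]
```

Call:
send_rows(
  targets=[0, 0, 0, 0, 0, -0.2, -1, 0, 0, 0, 0, 0, -0.2, -1, 0, 0, 0, 0, -0.2, 0, -1, 0, 0, 0, 0, -0.4, 0, -1, 0, 0, 0, 0, -0.6, 0, -1],
)

```text
time_s: 25.82
eef_pos: [491.4, -192.2, 146.3]
ee_rot: [-0.0, 0.997, 0.072, -0.0]
force: [0.8, 0.3, -3.4]
grip_width: 0.735
grip_force: 94.0
```

Call:
send_rows(
  targets=[0, 0, 0, 0, -0.6, 0, -1, 0, 0, 0, 0, -0.6, 0, -1, 0, 0, 0, 0, -0.6, 0, -1, 0, 0, 0, 0, -0.6, 0, -1, 0, 0, 0, 0, -0.6, 0, -1],
)

```text
time_s: 26.45
eef_pos: [465.0, -13.5, 146.5]
ee_rot: [-0.0, 0.997, 0.072, -0.0]
force: [0.5, -0.0, -4.2]
grip_width: 0.74
grip_force: 94.0
```

Call:
send_rows(
  targets=[0, 0, 0, 0, -0.6, 0, -1, 0, 0, 0, 0, -0.4, 0, -1, 0, 0, 0, 0, -0.2, 0.2, -1, 0, 0, 0, 0, 0, 0.4, -1, 0, 0, 0, 0, 0, 0.4, -1],
)

```text
time_s: 27.08
eef_pos: [455.0, 56.1, 85.2]
ee_rot: [0.0, 0.997, 0.072, -0.0]
force: [0.4, 0.1, -4.9]
grip_width: 0.741
grip_force: 94.3
```

Call:
send_rows(
  targets=[0, 0, 0, 0, 0, 0.4, -1, 0, 0, 0, 0, 0, 0.4, -1, 0, 0, 0, 0, 0, 0.2, -1, 0, 0, 0, 0, 0, 0, -1],
)

```text
time_s: 27.58
eef_pos: [455.0, 56.0, 26.0]
ee_rot: [-0.0, 0.997, 0.072, -0.001]
force: [-0.7, -0.3, -3.3]
grip_width: 0.734
grip_force: 94.1
```

```bash
python3 - <<'E'
from h import *
plan(457,55.5,7,-81.87)
E
```

```text
pos [455.  56.  26.] th -81.7 j6 74.0 w 0.734 gf 94.1 F [-0.7 -0.3 -3.3] t 27.6
rot [-0.02  0.09  0.16] shift [0.032 0.013 0.316]
```

Call:
send_rows(
  targets=[0, 0, 0, 0, 0, 0.15, -1, 0, 0, 0, 0, 0, 0.1, -1, 0, 0, 0, 0, 0, 0.05, -1, 0, 0, 0, 0, 0, 0.01, -1, 0, 0, 0, 0, 0, 0, -1],
)

```text
time_s: 28.2
eef_pos: [455.5, 56.0, 8.1]
ee_rot: [0.0, 0.997, 0.072, 0.0]
force: [0.1, -0.3, -4.6]
grip_width: 0.74
grip_force: 94.1
```

```bash
python3 - <<'E'
from h import *
plan(457,55.5,7,-81.87)
E
```

```text
pos [455.5  56.    8.1] th -81.7 j6 74.0 w 0.74 gf 94.1 F [ 0.1 -0.3 -4.6] t 28.2
rot [ 0.01 -0.02  0.17] shift [0.023 0.012 0.018]
```

Call:
send_rows(
  targets=[0, 0, 0, 0, 0, 0.025, -1, 0, 0, 0, 0, 0, 0, 1, 0, 0, 0, 0, 0, 0, 1, 0, 0, 0, 0, 0, 0, 1, 0, 0, 0, 0, 0, -0.4, 1],
)

```text
time_s: 28.82
eef_pos: [454.5, 56.1, 29.8]
ee_rot: [-0.0, 0.997, 0.072, -0.001]
force: [0.4, -0.6, 1.1]
grip_width: 1.002
grip_force: 0.0
```

Call:
send_rows(
  targets=[0, 0, 0, 0, 0, -0.8, 1, 0, 0, 0, 0, 0, -0.8, 1, 0, 0, 0, 0, 0, -0.8, 1, 0, 0, 0, 0, 0.8, -0.2, 1, 0, 0, 0, 0, 0.8, 0, 1],
)

```text
time_s: 29.45
eef_pos: [469.9, -40.0, 187.9]
ee_rot: [0.001, 0.997, 0.073, 0.001]
force: [0.3, 0.1, -0.6]
grip_width: 1.004
grip_force: 0.0
```

Call:
send_rows(
  targets=[0, 0, 0, 0, 0.8, 0, 1, 0, 0, 0, 0, 0.8, 0, 1, 0, 0, 0, 0, 0.8, 0, 1, 0, 0, 0, 0, 0.8, 0, 1, 0, 0, 0, 0, 0.6, 0, 1],
)

```text
time_s: 30.08
eef_pos: [502.1, -266.5, 186.3]
ee_rot: [0.0, 0.997, 0.072, -0.0]
force: [-0.2, 0.8, -0.2]
grip_width: 0.997
grip_force: 0.0
```

```bash
python3 - <<'E'
from h import *
plan(502.3,-265,62,-81.87);c=cap('wrist','w8');plan(502.3,-265,62,-81.87)
E
```

```text
pos [ 502.1 -266.5  186.3] th -81.8 j6 42.0 w 0.997 gf 0.0 F [-0.2  0.8 -0.2] t 30.1
rot [-0.    0.    0.12] shift [ 0.006 -0.024  2.071]
pos [ 502.2 -269.9  186.1] th -81.9 j6 42.0 w 0.998 gf 0.0 F [-2.3 -1.5 -0.9] t 30.1
rot [ 0.1 -0.  -0. ] shift [ 0.013 -0.08   2.068]
```

View pics/w8.png

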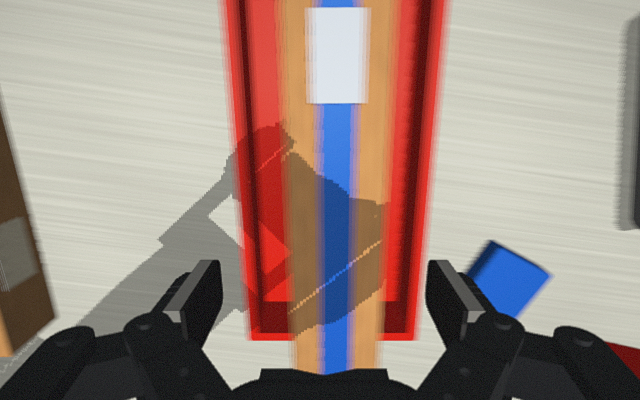

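The view is slightly blurred because the arm was still settling. The blue-taped carton is centred near column 337. I'll settle and measure the tape.

Call:
send_rows(
  targets=[0, 0, 0, 0, 0, 0, 1, 0, 0, 0, 0, 0, 0, 1, 0, 0, 0, 0, 0, 0, 1],
)

```text
time_s: 30.5
eef_pos: [502.3, -263.6, 186.7]
ee_rot: [0.0, 0.997, 0.073, 0.0]
force: [-0.6, 0.1, 0.9]
grip_width: 1.001
grip_force: 0.0
```

```bash
python3 - <<'E'
from h import *
c=cap('wrist','w9');plan(502.3,-265,62,-81.87)
im=c['img'].astype(int);m=(im[...,2]>im[...,0]+40)
P=[]
for y in (115,140,330,350):
    xs=np.nonzero(m[y,290:380])[0]+290; print(y,xs.min(),xs.max()); P.append(atz(c,(xs.mean(),y),116)[:2])
P=np.array(P);k=np.polyfit(P[:,0],P[:,1],1);print(P,np.degrees(np.arctan(k[0])),np.polyval(k,502.3))
E
```

```text
pos [ 502.3 -263.8  186.7] th -81.6 j6 42.0 w 1.0 gf 0.0 F [ 0.2  0.1 -0.8] t 30.6
rot [ 0.01 -0.01  0.23] shift [-0.003  0.02   2.078]
115 318 354
140 319 354
330 320 350
350 320 349
[[ 564.32015842 -261.46835112]
 [ 549.7373235  -264.06889638]
 [ 414.29296328 -284.3046996 ]
 [ 396.96850434 -286.6353935 ]] 8.529406072083376 -270.9743045430249
```

Call:
send_rows(
  targets=[0, 0, 0, -0.018, 0.119, 0.5, 1, 0, 0, 0, 0, 0, 0.55, 1, 0, 0, 0, 0, 0, 0.55, 1, 0, 0, 0, 0, 0, 0.478, 1, 0, 0, 0, 0, 0, 0, 1],
)

```text
time_s: 31.18
eef_pos: [501.4, -270.7, 60.4]
ee_rot: [-0.001, 0.997, 0.073, -0.001]
force: [-0.1, -0.1, 0.7]
grip_width: 0.999
grip_force: 0.0
```

Call:
send_rows(
  targets=[0, 0, 0, 0, 0, 0, -1, 0, 0, 0, 0, 0, 0, -1, 0, 0, 0, 0, 0, 0, -1, 0, 0, 0, 0, 0, 0, -1],
)

```text
time_s: 31.68
eef_pos: [502.9, -272.1, 63.7]
ee_rot: [0.001, 0.997, 0.073, 0.001]
force: [-0.8, 1.9, 7.4]
grip_width: 0.736
grip_force: 98.2
```

```bash
python3 - <<'E'
from h import *
plan(502.3,-271,62,-81.5)
E
```

```text
pos [ 502.9 -272.1   63.7] th -81.7 j6 42.0 w 0.736 gf 98.2 F [-0.8  1.9  7.4] t 31.7
rot [ 0.12 -0.12 -0.18] shift [-0.008 -0.021  0.028]
```

Call:
send_rows(
  targets=[0, 0, 0, 0, 0, -0.2, -1, 0, 0, 0, 0, 0, -0.2, -1, 0, 0, 0, 0, -0.2, 0, -1, 0, 0, 0, 0, -0.4, 0, -1, 0, 0, 0, 0, -0.6, 0, -1],
)

```text
time_s: 32.3
eef_pos: [491.2, -199.4, 85.5]
ee_rot: [-0.0, 0.997, 0.072, -0.0]
force: [0.6, -0.0, -5.4]
grip_width: 0.742
grip_force: 98.1
```

Call:
send_rows(
  targets=[0, 0, 0, 0, -0.6, 0, -1, 0, 0, 0, 0, -0.6, 0, -1, 0, 0, 0, 0, -0.5, 0, -1, 0, 0, 0, 0, -0.3, 0, -1, 0, 0, 0, 0, -0.1, 0.2, -1],
)

```text
time_s: 32.92
eef_pos: [473.9, -75.3, 73.9]
ee_rot: [0.0, 0.997, 0.073, 0.001]
force: [0.5, -0.3, -4.7]
grip_width: 0.739
grip_force: 98.4
```

Call:
send_rows(
  targets=[0, 0, 0, 0, 0, 0.4, -1, 0, 0, 0, 0, 0, 0.4, -1, 0, 0, 0, 0, 0, 0.2, -1, 0, 0, 0, 0, 0, 0.1, -1, 0, 0, 0, 0, 0, 0, -1],
)

```text
time_s: 33.55
eef_pos: [474.0, -76.2, 8.2]
ee_rot: [0.0, 0.997, 0.072, 0.001]
force: [1.0, -0.3, -5.3]
grip_width: 0.738
grip_force: 98.1
```

```bash
python3 - <<'E'
from h import *
plan(475,-76,7.7,-81.7)
E
```

```text
pos [474.  -76.2   8.2] th -81.7 j6 59.0 w 0.738 gf 98.1 F [ 1.  -0.3 -5.3] t 33.5
rot [ 0.04 -0.06 -0.01] shift [ 0.016 -0.001  0.008]
```

Call:
send_rows(
  targets=[0, 0, 0, 0, 0, 0.02, -1, 0, 0, 0, 0, 0, 0, 1, 0, 0, 0, 0, 0, 0, 1, 0, 0, 0, 0, 0, 0, 1, 0, 0, 0, 0, 0, -0.4, 1],
)

```text
time_s: 34.17
eef_pos: [472.8, -75.6, 29.9]
ee_rot: [-0.001, 0.997, 0.072, -0.001]
force: [-0.2, -1.9, 1.0]
grip_width: 1.003
grip_force: 0.0
```

Call:
send_rows(
  targets=[0, 0, 0, 0, 0, -0.8, 1, 0, 0, 0, 0, 0, -0.8, 1, 0, 0, 0, 0, 0, -0.8, 1, 0, 0, 0, 0, 0.7, -0.8, 1, 0, 0, 0, 0, 0.7, -0.3, 1],
)

```text
time_s: 34.8
eef_pos: [486.4, -159.3, 242.8]
ee_rot: [0.001, 0.997, 0.073, 0.002]
force: [1.3, 0.4, -1.3]
grip_width: 0.999
grip_force: 0.0
```

Call:
send_rows(
  targets=[0, 0, 0, 0, 0.7, 0, 1, 0, 0, 0, 0, 0.7, 0, 1, 0, 0, 0, 0, 0.5, 0, 1, 0, 0, 0, 0, 0, 0, 1, 0, 0, 0, 0, 0, 0, 1],
)

```text
time_s: 35.42
eef_pos: [502.0, -270.3, 239.6]
ee_rot: [-0.0, 0.997, 0.073, -0.0]
force: [-0.9, 0.7, -0.0]
grip_width: 0.998
grip_force: 0.0
```

```bash
python3 - <<'E'
from h import *
c=cap('wrist','w10');plan(502.3,-265,62,-81.87)
E
```

```text
pos [ 502.1 -270.   239.8] th -81.7 j6 42.0 w 0.999 gf 0.0 F [-0.  -0.3 -0.3] t 35.5
rot [-0.01 -0.    0.22] shift [ 0.015 -0.082  2.963]
```

View pics/w10.png

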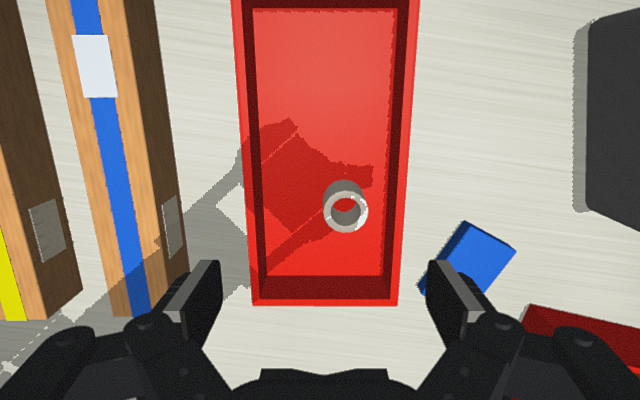

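Only one sleeve is in the crate: its ring top is centred at about (346,211). The tool sees the whole crate, and both cartons sit well clear on the left.

```bash
python3 - <<'E'
from h import *
c=load('w10');p=atz(c,(345.8,211),50);print(p)
print(atz(c,(323,211),50)-atz(c,(368.5,211),50))
plan(p[0],p[1],110)
w=load('w6')
im=w['img'];crop('w6',330,150,330+160,150+160,3)
print(proj(w,[[572,267,175],[572,267,26]]))
s=load('s1');d=load('d1')
for X in([572,267],[573,268],[571.6,266]):print(X,proj(s,[X+[175],X+[26]]),proj(d,[X+[175],X+[26]]))
E
```

```text
[ 464.50689981 -297.7654452    50.        ]
[-6.5957335  45.34173182  0.        ]
pos [ 502.1 -270.   239.8] th -81.7 j6 42.0 w 0.999 gf 0.0 F [-0.  -0.3 -0.3] t 35.5
rot [-0.01 -0.   -0.  ] shift [-0.687  0.366  2.163]
[[333.92396619  -8.72683301]
 [329.48438636  32.6613973 ]]
[572, 267] [[372.48673307 243.82063205]
 [367.63653978 267.32000122]] [[296.48518464 145.70703736]
 [297.1533496  183.11868859]]
[573, 268] [[372.47587163 244.17439371]
 [367.62342113 267.66006732]] [[296.74301186 145.50827555]
 [297.39635028 182.9106969 ]]
[571.6, 266] [[372.36585387 243.5609421 ]
 [367.52720573 267.07054815]] [[296.41321073 145.88769334]
 [297.0857565  183.30738924]]
```

Call:
send_rows(
  targets=[0, 0, 0, -0.35, 0.183, 0, 0.5, 0, 0, 0, -0.337, 0.183, 0, 0.5, 0, 0, -10, 0, 0, 0.3, 0.5, 0, 0, -10, 0, 0, 0.3, 0.5, 0, 0, -10, 0, 0, 0.3, 0.5],
  newtons=60,
)

```text
time_s: 36.1
eef_pos: [464.6, -297.7, 185.4]
ee_rot: [0.0, 0.944, 0.331, 0.0]
force: [-0.4, -1.0, 0.7]
grip_width: 0.746
grip_force: 0.0
```

Call:
send_rows(
  targets=[0, 0, -10, 0, 0, 0.3, 0.5, 0, 0, -10, 0, 0, 0.3, 0.5, 0, 0, -10, 0, 0, 0, 0.5, 0, 0, -10, 0, 0, 0, 0.5, 0, 0, -10, 0, 0, 0, 0.5],
)

```text
time_s: 36.72
eef_pos: [464.7, -297.6, 150.0]
ee_rot: [0.0, 0.715, 0.699, 0.0]
force: [0.6, 0.2, 0.2]
grip_width: 0.748
grip_force: 0.0
```

Call:
send_rows(
  targets=[0, 0, -10, 0, 0, 0, 0.5, 0, 0, 0, 0, 0, 0, 0.5, 0, 0, 0, 0, 0, 0, 0.5],
)

```text
time_s: 37.1
eef_pos: [464.5, -298.2, 149.8]
ee_rot: [0.0, 0.655, 0.756, -0.0]
force: [0.3, -0.0, 0.5]
grip_width: 0.75
grip_force: 0.0
```

```bash
python3 - <<'E'
from h import *
c=cap('wrist','w11');plan(464.5,-297.8,24);print(proj(c,[464.5,-297.8,50]))
E
```

```text
pos [ 464.5 -298.3  149.8] th 8.2 j6 -53.0 w 0.749 gf 0.0 F [ 0.7  0.6 -0.2] t 37.1
rot [ 0.01  0.01 -0.  ] shift [8.000e-03 1.000e-03 2.096e+00]
[[322.60943607 198.13928223]]
```

View pics/w11.png

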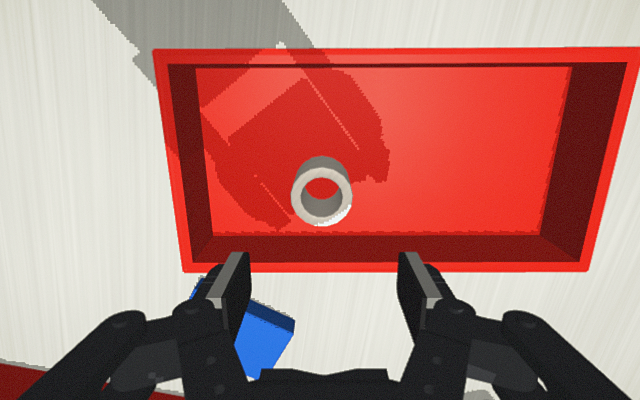

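The ring centre is at (322,196), predicted (322.6,198). I'll grip it.

Call:
send_rows(
  targets=[0, 0, 0, 0.015, 0, 0.6, 0.5, 0, 0, 0, 0, 0, 0.6, 0.5, 0, 0, 0, 0, 0, 0.6, 0.5, 0, 0, 0, 0, 0, 0.413, 0.5, 0, 0, 0, 0, 0, 0, 0.5],
  newtons=50,
)

```text
time_s: 37.78
eef_pos: [463.6, -297.0, 15.6]
ee_rot: [-0.002, 0.655, 0.756, 0.0]
force: [-0.7, -1.0, -0.2]
grip_width: 0.751
grip_force: 0.0
```

Call:
send_rows(
  targets=[0, 0, 0, 0, 0, 0, -1, 0, 0, 0, 0, 0, 0, -1, 0, 0, 0, 0, 0, 0, -1, 0, 0, 0, 0, 0, 0, -1],
)

```text
time_s: 38.28
eef_pos: [465.0, -298.3, 18.3]
ee_rot: [0.001, 0.654, 0.756, -0.0]
force: [-0.0, 0.8, 6.8]
grip_width: 0.515
grip_force: 51.7
```

Call:
send_rows(
  targets=[0, 0, 0, 0, 0, -0.5, -1, 0, 0, 0, 0, 0, -0.6, -1, 0, 0, 0, 0, 0, -0.6, -1, 0, 0, 0, 0, 0, -0.6, -1, 0, 0, 0, 0, 0, -0.6, -1],
)

```text
time_s: 38.9
eef_pos: [464.2, -297.5, 192.5]
ee_rot: [0.0, 0.654, 0.756, -0.0]
force: [1.2, -1.0, -2.1]
grip_width: 0.518
grip_force: 51.3
```

Call:
send_rows(
  targets=[0, 0, 10, 0, 0, -0.6, -1, 0, 0, 10, 0, 0, -0.3, -1, 0, 0, 10, 0, 0, 0, -1, 0, 0, 10, 0, 0, 0, -1, 0, 0, 10, 0, 0, 0, -1],
)

```text
time_s: 39.52
eef_pos: [464.2, -297.6, 245.2]
ee_rot: [0.0, 0.914, 0.406, 0.0]
force: [-0.1, 0.5, -0.9]
grip_width: 0.517
grip_force: 51.1
```

Call:
send_rows(
  targets=[0, 0, 10, 0, 0, 0, -1, 0, 0, 10, 0, 0, 0, -1, 0, 0, 10, 0, 0, 0, -1, 0, 0, 10, 0, 0, 0, -1, 0, 0, 0, 0, 0, 0, -1],
)

```text
time_s: 40.15
eef_pos: [464.2, -297.6, 245.2]
ee_rot: [0.0, 0.997, 0.073, 0.0]
force: [0.3, 0.2, -0.8]
grip_width: 0.516
grip_force: 51.1
```

```bash
python3 - <<'E'
from h import *
plan(572,267,245)
E
```

```text
pos [ 464.2 -297.6  245.2] th -81.6 j6 37.0 w 0.516 gf 51.1 F [ 0.3  0.2 -0.8] t 40.1
rot [ 0.01 -0.01  0.  ] shift [ 3.149e+00 -9.048e+00  3.000e-03]
```

Call:
send_rows(
  targets=[0, 0, 0, 0.15, -0.45, 0, -1, 0, 0, 0, 0.26, -0.75, 0, -1, 0, 0, 0, 0.26, -0.75, 0, -1, 0, 0, 0, 0.26, -0.75, 0, -1, 0, 0, 0, 0.26, -0.75, 0, -1],
)

```text
time_s: 40.78
eef_pos: [505.1, -81.0, 245.2]
ee_rot: [0.0, 0.997, 0.074, 0.0]
force: [1.3, 0.1, -0.8]
grip_width: 0.517
grip_force: 51.2
```

Call:
send_rows(
  targets=[0, 0, 0, 0.26, -0.75, 0, -1, 0, 0, 0, 0.26, -0.75, 0, -1, 0, 0, 0, 0.26, -0.75, 0, -1, 0, 0, 0, 0.26, -0.75, 0, -1, 0, 0, 0, 0.26, -0.75, 0, -1],
)

```text
time_s: 41.4
eef_pos: [549.8, 152.9, 245.1]
ee_rot: [0.0, 0.997, 0.075, 0.0]
force: [-0.3, 0.6, -0.0]
grip_width: 0.515
grip_force: 51.2
```

Call:
send_rows(
  targets=[0, 0, 0, 0.26, -0.75, 0, -1, 0, 0, 0, 0.26, -0.748, 0, -1, 0, 0, 0, 0.139, -0.35, 0, -1, 0, 0, 0, 0, 0, 0, -1, 0, 0, 0, 0, 0, 0, -1],
)

```text
time_s: 42.02
eef_pos: [572.8, 266.1, 244.9]
ee_rot: [0.0, 0.997, 0.073, -0.0]
force: [0.0, -1.0, -0.8]
grip_width: 0.516
grip_force: 51.3
```

```bash
python3 - <<'E'
from h import *
c=cap('wrist','w12');plan(572,267,245);print(proj(c,[[572,267,175],[572,267,26]]))
E
```

```text
pos [572.9 265.9 245.1] th -81.7 j6 96.0 w 0.515 gf 51.3 F [ 0.4 -1.  -1.7] t 42.1
rot [ 0.01 -0.    0.  ] shift [-0.011 -0.021  0.001]
[[322.7825688  214.00164186]
 [322.97924287 165.47214232]]
```

View pics/w12.png

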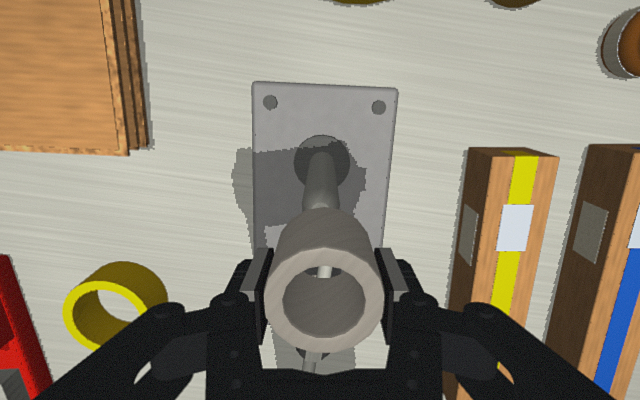

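The wrist view shows the flange centred at (322,164), the sleeve's ring top at about (323,299) between the pads, and both cartons standing on the bench at right.

```bash
python3 - <<'E'
from h import *
c=load('w12')
print('flange',atz(c,(322,164),26),'sleeve',atz(c,(323,299.5),276.8))
# hough refine for ring outer / flange
g=cv2.cvtColor(c['img'],cv2.COLOR_RGB2GRAY)
h=cv2.HoughCircles(cv2.medianBlur(g,3),cv2.HOUGH_GRADIENT,1,30,param1=80,param2=25,minRadius=35,maxRadius=70)
print(h)
E
```

```text
flange [573.41058675 268.24661876  26.        ] sleeve [576.03185254 267.36505882 276.8       ]
[[[323.5 312.5  64.8]
  [512.5 212.5  66. ]
  [102.5 332.5  51. ]]]
```

Call:
send_rows(
  targets=[0, 0, 0, -0.03, -0.02, 0.3, -1, 0, 0, 0, 0, 0, 0.4, -1, 0, 0, 0, 0, 0, 0.25, -1, 0, 0, 0, 0, 0, 0.1, -1, 0, 0, 0, 0, 0, 0.1, -1],
)

```text
time_s: 42.7
eef_pos: [571.3, 267.5, 176.3]
ee_rot: [-0.0, 0.997, 0.072, 0.001]
force: [0.9, 0.5, -1.2]
grip_width: 0.515
grip_force: 51.3
```

Call:
send_rows(
  targets=[0, 0, 0, 0, 0, 0.1, -1, 0, 0, 0, 0, 0, 0.1, -1, 0, 0, 0, 0, 0, 0.1, -1, 0, 0, 0, 0, 0, 0, -1],
)

```text
time_s: 43.2
eef_pos: [570.8, 267.6, 157.4]
ee_rot: [0.0, 0.997, 0.072, -0.0]
force: [0.1, -0.5, -0.1]
grip_width: 0.516
grip_force: 51.4
```

```bash
python3 - <<'E'
from h import *
plan(571,267,112)
E
```

```text
pos [570.8 267.6 157.4] th -81.7 j6 96.0 w 0.516 gf 51.4 F [ 0.1 -0.5 -0.1] t 43.2
rot [ 0.    0.03 -0.  ] shift [0.001 0.011 0.756]
```

No contact force with the sleeve about 30 mm down the spindle. I'll continue down.

Call:
send_rows(
  targets=[0, 0, 0, 0, 0, 0.15, -1, 0, 0, 0, 0, 0, 0.15, -1, 0, 0, 0, 0, 0, 0.15, -1, 0, 0, 0, 0, 0, 0.15, -1, 0, 0, 0, 0, 0, 0.1, -1],
)

```text
time_s: 43.82
eef_pos: [570.8, 267.6, 115.2]
ee_rot: [0.0, 0.997, 0.072, -0.0]
force: [-1.1, 0.6, -0.3]
grip_width: 0.518
grip_force: 51.4
```

```bash
python3 - <<'E'
from h import *
plan(571,267,112)
E
```

```text
pos [570.8 267.6 115.2] th -81.7 j6 96.0 w 0.518 gf 51.4 F [-1.1  0.6 -0.3] t 43.8
rot [ 0.    0.02 -0.  ] shift [0.001 0.011 0.053]
```

Call:
send_rows(
  targets=[0, 0, 0, 0, 0, 0, 0.5, 0, 0, 0, 0, 0, 0, 0.5, 0, 0, 0, 0, 0, 0, 0.5, 0, 0, 0, 0, 0, 0, 0.5, 0, 0, 0, 0, 0, -0.4, 0.5],
)

```text
time_s: 44.45
eef_pos: [570.1, 267.4, 138.6]
ee_rot: [0.0, 0.997, 0.072, -0.002]
force: [0.2, -0.6, 0.4]
grip_width: 0.75
grip_force: 0.0
```

Call:
send_rows(
  targets=[0, 0, 0, 0, 0, -0.8, 1, 0, 0, 0, 0, 0, -0.8, 1, 0, 0, 0, 0, 0, -0.5, 1, 0, 0, 0, 0, 0, 0, 1, 0, 0, 0, 0, 0, 0, 1],
)

```text
time_s: 45.08
eef_pos: [570.6, 267.6, 264.6]
ee_rot: [0.0, 0.997, 0.072, -0.001]
force: [0.2, -0.8, -0.1]
grip_width: 1.002
grip_force: 0.0
```

```bash
python3 - <<'E'
from h import *
c=cap('wrist','w13');d=cap('side','d13');plan(455.3,56,200)
a=cv2.resize(c['img'][100:340,200:440],None,fx=1.66,fy=1.66)
b=cv2.resize(d['img'][120:220,220:320],None,fx=4,fy=4,interpolation=cv2.INTER_CUBIC)
cv2.imwrite('pics/v.png',np.hstack([a[:398],b[:398]])[:,:,::-1])
X=[573,267]
print('side: spindle top, sleeve top ctr, foot',(proj(d,[X+[175],X+[71],X+[26]])-[220,120])*4+[398,0])
print('wrist',(proj(c,[X+[175],X+[71],X+[26]])-[200,100])*1.66)
E
```

```text
pos [570.5 267.5 264.4] th -81.7 j6 96.0 w 0.998 gf 0.0 F [-0.  -0.3  0.3] t 45.2
rot [ 0.02  0.15 -0.  ] shift [-2.41   3.212  1.073]
side: spindle top, sleeve top ctr, foot [[705.18086755 102.70607197]
 [707.02710027 208.94725579]
 [707.78376435 252.34479728]]
wrist [[208.52289757 166.17446087]
 [207.41468878 112.2067346 ]
 [207.11198377  97.46187555]]
```

View pics/v.png

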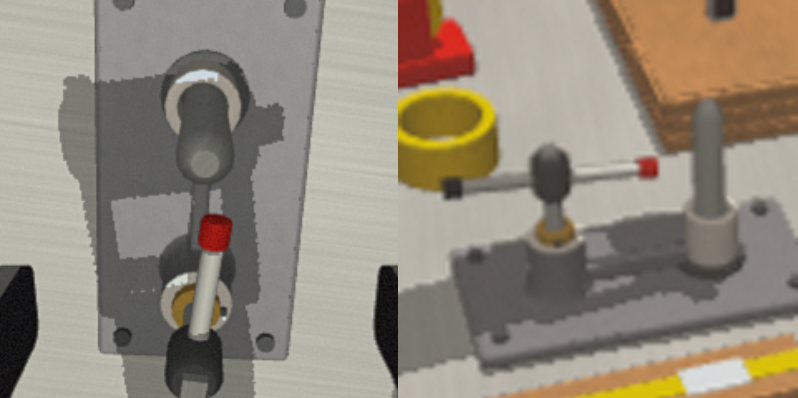

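The sleeve sits on the flange (its top at (708,209) in the side crop, as predicted), and the brass collar is down on the boss. Now the cartons go back, blue first.

```bash
python3 - <<'E'
from h import *
plan(474.2,-76.2,150,-81.7)
E
```

```text
pos [570.5 267.5 264.4] th -81.7 j6 96.0 w 0.998 gf 0.0 F [-0.  -0.3  0.3] t 45.2
rot [ 0.02  0.15 -0.  ] shift [-2.416  5.437  1.906]
```

Call:
send_rows(
  targets=[0, 0, 0, -0.302, 0.68, 0, 1, 0, 0, 0, -0.302, 0.68, 0, 1, 0, 0, 0, -0.302, 0.68, 0, 1, 0, 0, 0, -0.302, 0.68, 0, 1, 0, 0, 0, -0.302, 0.68, 0, 1],
  newtons=90,
)

```text
time_s: 45.8
eef_pos: [509.9, 51.4, 265.0]
ee_rot: [-0.0, 0.997, 0.072, -0.001]
force: [0.8, -0.2, 0.8]
grip_width: 0.996
grip_force: 0.0
```

Call:
send_rows(
  targets=[0, 0, 0, -0.302, 0.68, 0.5, 1, 0, 0, 0, -0.302, 0.68, 0.5, 1, 0, 0, 0, -0.302, 0.68, 0.5, 1, 0, 0, 0, 0, 0, 0.4, 1, 0, 0, 0, 0, 0, 0, 1],
)

```text
time_s: 46.42
eef_pos: [473.5, -76.1, 150.2]
ee_rot: [-0.001, 0.997, 0.072, -0.002]
force: [0.0, 0.3, 1.0]
grip_width: 0.996
grip_force: 0.0
```

Call:
send_rows(
  targets=[0, 0, 0, 0, 0, 0, 1, 0, 0, 0, 0, 0, 0, 1],
)

```text
time_s: 46.68
eef_pos: [475.1, -76.0, 152.7]
ee_rot: [0.0, 0.997, 0.073, 0.001]
force: [0.4, -0.2, -0.2]
grip_width: 0.997
grip_force: 0.0
```

```bash
cat >> h.py <<'E'
def tape(c,z,mode,x0=250,x1=400,rows=(60,120,180,240,300,340)):
    im=c['img'].astype(int); m=(im[...,2]>im[...,0]+40) if mode=='b' else (im[...,0]>im[...,2]+70)&(im[...,1]>0.75*im[...,0])
    P=[]
    for y in rows:
        xs=np.nonzero(m[y,x0:x1])[0]+x0
        if len(xs)>10 and np.ptp(xs)<60: P.append([*atz(c,(xs.mean(),y),z)[:2],np.ptp(xs)])
    P=np.array(P);k=np.polyfit(P[:,0],P[:,1],1);print(P.round(1).tolist(),'yaw',np.degrees(np.arctan(k[0])));return k
E
python3 - <<'E'
from h import *
c=cap('wrist','w14');plan(474.2,-76.2,8)
k=tape(c,60,'b');print(np.polyval(k,474.2))
E
```

```text
pos [475.  -76.  152.6] th -81.7 j6 59.0 w 0.996 gf 0.0 F [-0.4 -0.   0.1] t 46.7
rot [ 0.04 -0.07  0.  ] shift [-1.40e-02  2.00e-03  2.41e+00]
[[531.4, -66.9, 32.0], [491.1, -73.1, 31.0], [446.3, -79.7, 29.0], [396.3, -87.0, 27.0], [359.7, -92.7, 26.0]] yaw 8.491724141180613
-75.5033340543929
```

Call:
send_rows(
  targets=[0, 0, 0, -0.014, 0, 0.6, 1, 0, 0, 0, 0, 0, 0.7, 1, 0, 0, 0, 0, 0, 0.7, 1, 0, 0, 0, 0, 0, 0.41, 1, 0, 0, 0, 0, 0, 0, 1],
)

```text
time_s: 47.35
eef_pos: [473.2, -75.9, 6.5]
ee_rot: [-0.001, 0.997, 0.073, -0.001]
force: [-0.5, -0.5, -0.1]
grip_width: 1.002
grip_force: 0.0
```

Call:
send_rows(
  targets=[0, 0, 0, 0, 0, 0, -1, 0, 0, 0, 0, 0, 0, -1, 0, 0, 0, 0, 0, 0, -1, 0, 0, 0, 0, 0, 0, -1],
)

```text
time_s: 47.85
eef_pos: [474.8, -76.6, 9.0]
ee_rot: [0.001, 0.997, 0.072, 0.001]
force: [-0.4, 0.5, 6.9]
grip_width: 0.739
grip_force: 100.3
```

```bash
python3 - <<'E'
from h import *
plan(502.9,-272.1,63.7,-81.7)
E
```

```text
pos [474.8 -76.6   9. ] th -81.7 j6 59.0 w 0.739 gf 100.3 F [-0.4  0.5  6.9] t 47.9
rot [ 0.09 -0.16  0.02] shift [-0.007  3.292 -0.912]
```

Call:
send_rows(
  targets=[0, 0, 0, 0, 0, -0.2, -1, 0, 0, 0, 0, 0, -0.4, -1, 0, 0, 0, 0, 0, -0.5, -1, 0, 0, 0, 0, 0, -0.3, -1, 0, 0, 0, 0, 0.2, 0, -1],
)

```text
time_s: 48.48
eef_pos: [476.0, -88.4, 92.7]
ee_rot: [0.001, 0.997, 0.073, 0.001]
force: [0.4, -0.5, -5.1]
grip_width: 0.737
grip_force: 100.6
```

Call:
send_rows(
  targets=[0, 0, 0, 0, 0.5, 0, -1, 0, 0, 0, 0, 0.6, 0, -1, 0, 0, 0, 0, 0.6, 0, -1, 0, 0, 0, 0, 0.6, 0, -1, 0, 0, 0, 0, 0.5, 0, -1],
)

```text
time_s: 49.1
eef_pos: [499.1, -256.3, 90.2]
ee_rot: [-0.0, 0.997, 0.072, -0.001]
force: [0.7, -0.3, -5.4]
grip_width: 0.737
grip_force: 100.4
```

Call:
send_rows(
  targets=[0, 0, 0, 0, 0.29, 0, -1, 0, 0, 0, 0, 0, 0.1, -1, 0, 0, 0, 0, 0, 0.2, -1, 0, 0, 0, 0, 0, 0.1, -1, 0, 0, 0, 0, 0, 0, -1],
)

```text
time_s: 49.72
eef_pos: [502.1, -271.0, 66.6]
ee_rot: [-0.0, 0.997, 0.073, -0.0]
force: [-0.1, -0.4, -5.6]
grip_width: 0.738
grip_force: 100.4
```

```bash
python3 - <<'E'
from h import *
plan(502.9,-272.1,64.5,-81.7)
E
```

```text
pos [ 502.1 -271.    66.6] th -81.7 j6 42.0 w 0.738 gf 100.4 F [-0.1 -0.4 -5.6] t 49.7
rot [-0.06  0.05  0.04] shift [0.01  0.021 0.036]
```

Call:
send_rows(
  targets=[0, 0, 0, 0.01, 0.015, 0.025, -1, 0, 0, 0, 0, 0, 0.02, -1, 0, 0, 0, 0, 0, 0, -1],
)

```text
time_s: 50.1
eef_pos: [503.2, -272.6, 65.0]
ee_rot: [0.0, 0.997, 0.072, 0.0]
force: [-0.2, 0.2, -3.2]
grip_width: 0.736
grip_force: 100.8
```

Call:
send_rows(
  targets=[0, 0, 0, 0, 0, 0, 1, 0, 0, 0, 0, 0, 0, 1, 0, 0, 0, 0, 0, 0, 1, 0, 0, 0, 0, 0, -0.5, 1, 0, 0, 0, 0, 0, -0.8, 1],
)

```text
time_s: 50.72
eef_pos: [502.4, -272.1, 142.5]
ee_rot: [-0.001, 0.997, 0.072, -0.001]
force: [0.2, 0.4, 1.0]
grip_width: 1.0
grip_force: 0.0
```

Call:
send_rows(
  targets=[0, 0, 0, 0, 0, -0.8, 1, 0, 0, 0, 0, -0.6, 0, 1, 0, 0, 0, 0, -0.8, 0, 1, 0, 0, 0, 0, -0.8, 0, 1, 0, 0, 0, 0, -0.8, 0, 1],
)

```text
time_s: 51.35
eef_pos: [476.6, -93.0, 190.8]
ee_rot: [0.0, 0.997, 0.072, 0.0]
force: [0.3, 0.4, -0.2]
grip_width: 1.001
grip_force: 0.0
```

Call:
send_rows(
  targets=[0, 0, 0, 0, -0.8, 0, 1, 0, 0, 0, 0, -0.8, 0, 1, 0, 0, 0, 0, -0.8, 0, 1, 0, 0, 0, 0, -0.12, 0, 1, 0, 0, 0, 0, 0, 0, 1],
)

```text
time_s: 51.98
eef_pos: [455.4, 55.1, 190.7]
ee_rot: [0.0, 0.997, 0.073, 0.0]
force: [-0.4, -0.4, 0.7]
grip_width: 1.0
grip_force: 0.0
```

```bash
python3 - <<'E'
from h import *
plan(455.3,56,8,-81.7);c=cap('wrist','w15')
k=tape(c,60,'y');print(np.polyval(k,455.3))
E
```

```text
pos [455.4  55.1 190.7] th -81.7 j6 74.0 w 1.0 gf 0.0 F [-0.4 -0.4  0.7] t 52.0
rot [ 0.02 -0.02  0.05] shift [ 1.000e-03 -1.500e-02  3.045e+00]
[[508.4, 63.7, 30.0], [461.5, 57.3, 27.0], [409.4, 49.8, 25.0], [351.4, 39.9, 47.0], [308.5, 35.6, 24.0]] yaw 8.245881716518948
56.15326315611174
```

Call:
send_rows(
  targets=[0, 0, 0, 0, -0.015, 0.7, 1, 0, 0, 0, 0, 0, 0.8, 1, 0, 0, 0, 0, 0, 0.8, 1, 0, 0, 0, 0, 0, 0.745, 1, 0, 0, 0, 0, 0, 0, 1],
)

```text
time_s: 52.65
eef_pos: [453.6, 55.2, 5.9]
ee_rot: [-0.001, 0.997, 0.072, -0.003]
force: [-0.3, -0.2, 0.7]
grip_width: 0.998
grip_force: 0.0
```

Call:
send_rows(
  targets=[0, 0, 0, 0, 0, 0, -1, 0, 0, 0, 0, 0, 0, -1, 0, 0, 0, 0, 0, 0, -1, 0, 0, 0, 0, 0, 0, -1],
)

```text
time_s: 53.15
eef_pos: [456.5, 55.6, 9.9]
ee_rot: [0.001, 0.997, 0.072, 0.002]
force: [-0.4, -3.1, 7.9]
grip_width: 0.734
grip_force: 99.9
```

```bash
python3 - <<'E'
from h import *
plan(503,-272,125,-81.7)
E
```

```text
pos [456.5  55.6   9.9] th -81.7 j6 74.0 w 0.734 gf 99.9 F [-0.4 -3.1  7.9] t 53.1
rot [ 0.08 -0.23 -0.01] shift [-0.021  5.515 -1.918]
```

Call:
send_rows(
  targets=[0, 0, 0, 0, 0, -0.2, -1, 0, 0, 0, 0, 0, -0.4, -1, 0, 0, 0, 0, 0, -0.5, -1, 0, 0, 0, 0, 0, -0.5, -1, 0, 0, 0, 0, 0, -0.5, -1],
)

```text
time_s: 53.78
eef_pos: [454.7, 56.2, 135.9]
ee_rot: [0.0, 0.997, 0.072, 0.0]
force: [1.1, 0.3, -4.8]
grip_width: 0.74
grip_force: 99.6
```

Call:
send_rows(
  targets=[0, 0, 0, 0, 0, -0.3, -1, 0, 0, 0, 0, 0.2, 0, -1, 0, 0, 0, 0, 0.4, 0, -1, 0, 0, 0, 0, 0.6, 0, -1, 0, 0, 0, 0, 0.6, 0, -1],
)

```text
time_s: 54.4
eef_pos: [470.1, -52.3, 151.2]
ee_rot: [-0.0, 0.997, 0.072, -0.001]
force: [1.4, 0.4, -4.0]
grip_width: 0.741
grip_force: 99.9
```

Call:
send_rows(
  targets=[0, 0, 0, 0, 0.6, 0, -1, 0, 0, 0, 0, 0.6, 0, -1, 0, 0, 0, 0, 0.6, 0, -1, 0, 0, 0, 0, 0.6, 0, -1, 0, 0, 0, 0, 0.6, 0, -1],
)

```text
time_s: 55.02
eef_pos: [495.9, -230.5, 150.9]
ee_rot: [-0.001, 0.997, 0.072, -0.001]
force: [0.2, 0.2, -4.2]
grip_width: 0.739
grip_force: 99.9
```

Call:
send_rows(
  targets=[0, 0, 0, 0, 0.4, 0, -1, 0, 0, 0, 0, 0.3, 0, -1, 0, 0, 0, 0, 0, 0.2, -1, 0, 0, 0, 0, 0, 0.1, -1, 0, 0, 0, 0, 0, 0, -1],
)

```text
time_s: 55.65
eef_pos: [502.4, -269.4, 133.1]
ee_rot: [-0.001, 0.997, 0.073, -0.001]
force: [-0.2, 0.3, -4.4]
grip_width: 0.735
grip_force: 99.9
```

```bash
python3 - <<'E'
from h import *
plan(503,-272,125.5,-81.7)
E
```

```text
pos [ 502.4 -269.4  133.1] th -81.6 j6 42.0 w 0.735 gf 99.9 F [-0.2  0.3 -4.4] t 55.6
rot [-0.08  0.07  0.06] shift [0.003 0.045 0.126]
```

Call:
send_rows(
  targets=[0, 0, 0, 0.003, 0.04, 0.05, -1, 0, 0, 0, 0, 0, 0.04, -1, 0, 0, 0, 0, 0, 0.025, -1, 0, 0, 0, 0, 0, 0.02, -1, 0, 0, 0, 0, 0, 0, -1],
)

```text
time_s: 56.28
eef_pos: [503.3, -272.8, 126.0]
ee_rot: [0.0, 0.997, 0.072, 0.0]
force: [-2.0, 0.8, -2.0]
grip_width: 0.739
grip_force: 100.4
```

```bash
python3 - <<'E'
from h import *
plan(503,-272,125.5,-81.7)
E
```

```text
pos [ 503.3 -272.8  126. ] th -81.7 j6 42.0 w 0.739 gf 100.4 F [-2.   0.8 -2. ] t 56.3
rot [ 0.02 -0.02  0.  ] shift [-0.003 -0.015  0.008]
```

Touching down (the weight is partly unloaded). I'll release, lift and check.

Call:
send_rows(
  targets=[0, 0, 0, 0, 0, 0.008, -1, 0, 0, 0, 0, 0, 0, 1, 0, 0, 0, 0, 0, 0, 1, 0, 0, 0, 0, 0, 0, 1, 0, 0, 0, 0, 0, -0.4, 1],
)

```text
time_s: 56.9
eef_pos: [502.6, -272.3, 148.1]
ee_rot: [-0.001, 0.997, 0.072, -0.001]
force: [0.1, 0.2, -1.4]
grip_width: 0.999
grip_force: 0.0
```

Call:
send_rows(
  targets=[0, 0, 0, 0, 0, -0.7, 1, 0, 0, 0, 0, 0, -0.7, 1, 0, 0, 0, 0, 0, -0.5, 1, 0, 0, 0, 0, 0, 0, 1, 0, 0, 0, 0, 0, 0, 1],
)

```text
time_s: 57.52
eef_pos: [503.0, -272.6, 262.1]
ee_rot: [-0.001, 0.997, 0.072, -0.001]
force: [0.4, 0.8, 0.3]
grip_width: 1.0
grip_force: 0.0
```

```bash
python3 - <<'E'
from h import *
plan(503,-272,125.5,-81.7);c=cap('wrist','w16');d=cap('side','d16')
k=tape(c,176,'y');print(np.polyval(k,503))
b=cv2.resize(d['img'][120:360,210:410],None,fx=2.5,fy=2.5,interpolation=cv2.INTER_CUBIC)
cv2.imwrite('pics/v2.png',b[:,:,::-1])
E
```

```text
pos [ 503.  -272.6  262.1] th -81.7 j6 42.0 w 1.0 gf 0.0 F [0.4 0.8 0.3] t 57.5
rot [-0.07  0.07  0.  ] shift [ 2.000e-03 -9.000e-03  2.277e+00]
[[520.5, -270.0, 33.0], [476.9, -276.4, 31.0], [428.1, -282.7, 29.0], [392.4, -288.3, 28.0]] yaw 8.035287193583496
-272.4932703876749
```

View pics/v2.png

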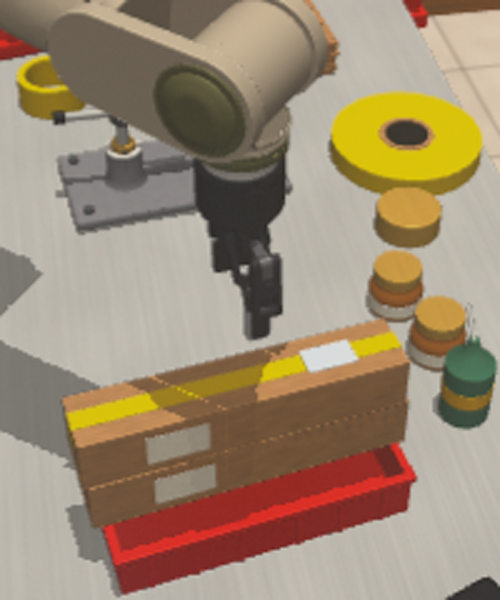

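The side view shows the cartons stacked flush on the crate, edges running (65,405) to (405,340), with yellow tape on top and the bystanders in place. Handing in.

```bash
python3 -c "
from rig import job
print(job.finish_job())"
```

```text
the job is handed in; nothing more can be done
None
```

The tap is cut down to its collar and left in the boss, the one sleeve in the crate is down on the spindle foot, the cartons are restacked on the crate (blue below, yellow on top), and the job is handed in.

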